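# Load the bowl polisher and run it at half speed on its dead-man lever

### The job

Pour all six wooden balls from the aluminium cup into the bowl of the polisher and stand the empty cup upright back on the bench. Then run the polisher at half speed: press the spring-loaded dead-man lever half-way down (to the long middle lines of its index plates), never all the way to its stop, and finish while the arm is still holding it there. Leave the other things on the bench where they are.

Things in the scene. Friction and masses are not known exactly. Their poses are not given: they have to be found in the camera images.
- cup_center (a point): Plain aluminium cup, open top, no handle, holding six wooden balls. 85 mm high, slightly flared: outer diameter 54 mm at the foot, 66 mm at the rim; wall 3 mm, floor 5 mm; about 140 g empty. This point is on its axis half-way up (42.5 mm above its foot); z is its axis, up. It stands left or right of the polisher, the lever box on the other side.
- cup: The same cup; the origin is the centre of its foot. The balls inside reach to about 40 mm above the foot.
- bowl_mouth (a point): The fixed bowl polisher: grey drum on a rubber foot, 140 mm high in all, carrying a round open grey bowl. This point is the centre of the bowl's mouth, level with the rim; z is up. Bowl: 196 mm outer and 188 mm inner diameter at the rim, about 135 mm inside at the floor, which lies 59 mm below the rim and has a nut 18 mm wide, 22 mm high in its middle.
- lever (a joint): Angle of the spring-loaded dead-man lever on the lever box, rad: 0 = up (where the spring returns it), 0.5 = fully down against its stop, 0.25 = half-way. Pressing the pad needs about 3.5 N to start, 7 N at half-way and 10.5 N at the stop.
- lever_pad (a point): Centre of the top face of the round black pad (42 mm diameter) at the lever's free end; press it straight down. At rest it is 91 mm above the bench, about 21 mm lower at half-way, 41 mm at the stop. The pivot is 85 mm away, towards the housing (-x of the lever box). The point moves with the lever.
- lever_box: The fixed lever box: base plate 200 x 100 x 10 mm, grey housing 105 mm high at x = -145 to -75 mm, 74 mm wide; the lever reaches from it towards +x, away from the robot. Origin on the bench below the pad. Beside the bar stand two index plates (98 mm high, x = -37 to -33, y = 13 to 43 mm each side) with three lines: the lever's brass cross pin is at the top ones when up, the long ones half-way.
- ball0_center (a point): One of the six alike turned light-wood balls, 20 mm diameter, 10 g, at first in the cup. This point is its centre.
- ball1_center (a point): One of the six alike turned light-wood balls, 20 mm diameter, 10 g, at first in the cup. This point is its centre.
- ball2_center (a point): One of the six alike turned light-wood balls, 20 mm diameter, 10 g, at first in the cup. This point is its centre.
- ball3_center (a point): One of the six alike turned light-wood balls, 20 mm diameter, 10 g, at first in the cup. This point is its centre.
- ball4_center (a point): One of the six alike turned light-wood balls, 20 mm diameter, 10 g, at first in the cup. This point is its centre.
- ball5_center (a point): One of the six alike turned light-wood balls, 20 mm diameter, 10 g, at first in the cup. This point is its centre.
- flute: Bystander: light-wood flute with black head, 300 mm long, 23 mm thick, lying on the bench beyond the polisher; its origin (centre of its underside), x along it.
- grease_jar: Bystander: small amber glass jar with steel cap, 44 mm wide, 40 mm high, between the robot and the polisher; its origin (centre of its underside).
- brush: Bystander: hand brush lying on the bench, far left; its origin (centre of its underside).
- blank: Bystander: dark wood blank, 130 x 32 x 32 mm, lying far right; its origin (centre of its underside), x along it.
- oil_bottle: Bystander: amber bottle, 48 mm wide, 110 mm high, standing at the right; its origin (centre of its underside).
Mind the look-alikes: they are no part of the job. Leave any red or turquoise look-alike of the cup alone.

How it is judged:
By the outcome, as a careful person would: the job done as asked, in the order asked, and still so for the second after the job is handed in, while the arm keeps its last pose, push and grip.
It also fails if it takes over 72 s, if anything falls off the work surface, if the arm or the gripper's body presses on something with over 40 N, if the wrist force passes 120 N, or if a joint passes its speed limit or range.

### The arm

A 6-joint arm with a two-finger parallel gripper is mounted at the origin on the work surface. World frame = base frame: x ahead of the robot, y to its left, z up, the work surface at z = 0. Lengths are in m, angles in rad, forces in N, time in s.
With the tool pointing down it reaches from about 0.275 to 0.975 m from the base axis. Payload 8.4 kg.
Tool frame: the origin (TCP) lies on the centre line of the jaws, within the pads' length; the fingertips stand 17 mm ahead of it and the grasp point (between the pads) lies 2 mm behind it; x points along the fingers, y is the direction in which the jaws open and shut, and the axes are right-handed (so a half turn about x gives the same grasp; the last joint's range is limited). The gripper opens to 92 mm and grips with 3 to 60 N. Pads are 20 mm wide; open, the fingers measure 128 mm over their backs; the gripper's body (75 mm by 189 mm) begins 69 mm behind the grasp point.
Start: joints at [-1.159, 0.353, 1.633, -0, 1.155, -0.002], TCP at [0.251, -0.572, 0.232] pointing down, gripper open.
Joint ranges: [-2.63, 2.63], [-0.92, 2.1], [0.06, 2.66], [-1.3, 4.44], [0, 2.69], [-3.02, 3.02]. Speed limits (rad/s): [2.22, 2.22, 2.79, 3.14, 3.14, 3.14].

### API

Orientations are given as a unit quaternion [x, y, z, w].
In Python, from plant import * gives the robot as it stands.
- The arm moves only by the shell command python3 -m inch 'ROWS'. ROWS is JSON, a list of rows, each an object with "travel": the shift along the world's x, y, z in cm, a list of three; "twist": the turn about the world's z in degrees; "claw": the finger opening in cm, from 0 to 9.19. In form: [{"travel": [x, y, z], "twist": twist, "claw": claw}, ...]. A call has 1 to 5 rows; each row shifts and turns the commanded pose from where the row before left it; what a row does not reach is not made up. A row lasts 1/10 s, in which the tool goes at most 50 mm and 8.59 degrees, less where a joint would pass 70% of its speed; a pose out of reach is approached as far as the arm can. A call with a gripper value outside its range is refused whole. The fingers move at their own pace and stop on an object; the grip force is fixed at half the most. Time passes only in rows, so rows that do not move let the fingers close. It gives the time, the measured TCP pose, the force and the opening at its end, in the units of the state.
- get_state(): the state, without advancing time (a new reading comes with each control period).
- snapshot(name): name is "scene" or "side" or "wrist"; returns (picture, depth): 420x560x3 uint8, red, green, blue; 420x560 float32, m along the optical axis (not along the pixel's ray), 0 where there is no reading.
- camera_params(name): a dict with "fovy" (degrees; the focal length in pixels is half the picture's height over the tangent of half this angle, whatever the lens; pixels are square), "cx", "cy" (the principal point, pixels), "extrinsics" (4x4, takes a point from camera to world coordinates). Camera axes: x right, y down, z forward; pixel columns grow to the right and rows downward; lengths in m; the calibration is good to about 2 mm. The wrist camera is an equidistant fisheye: a pixel r from the principal point sees the ray r / f radians off the axis. A picture is of the moment at which its call begins: read the wrist's pose just before it. camera_params takes no time and is no camera call; for the wrist camera it gives the pose at the moment of the call.
- hand_in(): hands the job in, once; it reports no verdict.
The state is a dict: "time_s": time; "joint_positions": joint angles; "joint_vel": joint speeds; "effort": joint torques, N m; "ee_pos": TCP position; "ee_rot": TCP orientation; "contact_force": force on the tool from outside, world axes, zero at the start; "ft_torque": the same for the moment, N m; "grip_width": opening from 0.0 (shut) to 1.0 (fully open).
Only numpy, scipy, OpenCV 4.12 (cv2) and the standard library are available. Lean on these libraries where they do the work, as an engineer would, in place of code of your own. Each camera call takes 0.05 s, during which the arm holds its last target.

## Working session

There is one attempt and no reset: what is moved stays moved. The work goes in short steps, Python scripts to look and compute and a shell command to move; the robot and the scene stay as the last step left them, time stands still between calls to the robot, and variables do not carry over. Pictures are saved under pics/ and viewed, and the job is handed in when it is done.

```bash
ls; mkdir -p pics; python3 - <<'E'
from plant import *
import cv2,numpy as np
for n in ["scene","side","wrist"]:
    p=camera_params(n); im,d=snapshot(n)
    cv2.imwrite(f"pics/{n}0.png",im[:,:,::-1]); np.savez(f"{n}0.npz",im=im,d=d,**{k:np.array(v) for k,v in p.items() if k in("fovy","cx","cy","extrinsics")})
    print(n,p["fovy"],p["cx"],p["cy"],np.round(p["extrinsics"],3).tolist())
s=get_state(); print({k:np.round(v,3).tolist() for k,v in s.items()})
E
```

```text
pics
scene 50.73889575613346 275.56465470690785 207.9295543364031 [[-0.786, 0.393, -0.477, 1.256], [0.618, 0.483, -0.621, 0.826], [-0.014, -0.783, -0.622, 0.987], [0.0, 0.0, 0.0, 1.0]]
side 50.78956598644717 282.43296419072266 212.53080744290563 [[0.986, -0.126, 0.107, 0.483], [-0.166, -0.73, 0.663, -0.749], [-0.005, -0.672, -0.741, 0.938], [0.0, 0.0, 0.0, 1.0]]
wrist 65.70646984690485 285.66494336579444 209.82726682753452 [[0.403, -0.88, -0.251, 0.323], [-0.915, -0.387, -0.11, -0.54], [-0.0, 0.274, -0.962, 0.384], [0.0, 0.0, 0.0, 1.0]]
{'time_s': 0.15, 'joint_positions': [-1.159, 0.353, 1.634, -0.0, 1.155, -0.002], 'joint_vel': [0.0, -0.001, -0.004, -0.001, 0.0, -0.001], 'effort': [-0.0, -59.42, -33.447, 0.07, 0.02, -0.0], 'ee_pos': [0.251, -0.572, 0.231], 'ee_rot': [-0.692, -0.146, 0.692, -0.145], 'contact_force': [0.532, 1.524, 0.79], 'ft_torque': [0.009, 0.054, 0.043], 'grip_width': 1.002}
```

View pics/scene0.png

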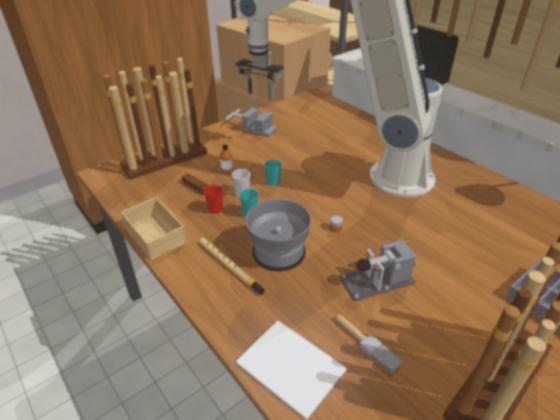

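View pics/side0.png

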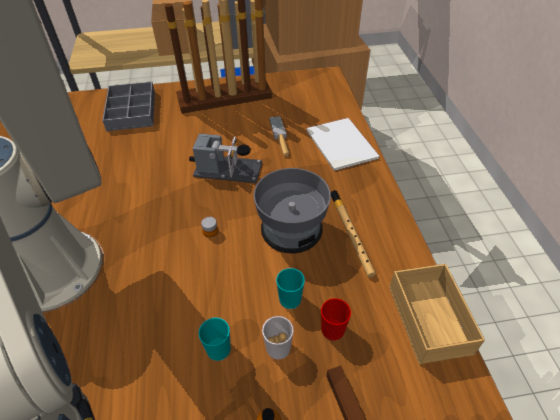

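```bash
cat > h.py <<'E'
import numpy as np,cv2
def load(n):
    z=np.load(n+".npz"); return z
def ray(z,u,v):
    f=210/np.tan(np.radians(float(z['fovy'])/2)); return np.stack([(np.asarray(u)-z['cx'])/f,(np.asarray(v)-z['cy'])/f,np.ones_like(u,dtype=float)],-1)
def cloud(z):
    v,u=np.mgrid[0:420,0:560]; r=ray(z,u.astype(float),v)*z['d'][...,None]; E=z['extrinsics']
    P=r@E[:3,:3].T+E[:3,3]; P[z['d']==0]=np.nan; return P
def plane(z,u,v,h):
    E=z['extrinsics']; r=ray(z,float(u),float(v))@E[:3,:3].T; t=(h-E[2,3])/r[2]; return E[:3,3]+t*r
E
python3 - <<'E'
from h import *
for n in["scene0","side0"]:
    z=load(n);P=cloud(z);im=z['im'];hsv=cv2.cvtColor(im,cv2.COLOR_RGB2HSV)
    print(n,"bench z",np.nanmedian(P[...,2][(hsv[...,0]<18)&(hsv[...,1]>120)]))
    masks={'turq':(hsv[...,0]>80)&(hsv[...,0]<100)&(hsv[...,1]>150),'red':((hsv[...,0]<5)|(hsv[...,0]>174))&(hsv[...,1]>200),
     'grey':(hsv[...,1]<60)}
    for k,m in masks.items():
        m=m&(P[...,0]>0.2)&(P[...,0]<1)&(abs(P[...,1])<.6)&(P[...,2]>0.01)&(P[...,2]<.2)
        c,l,s,ce=cv2.connectedComponentsWithStats(m.astype(np.uint8))
        for i in range(1,c):
            if s[i,4]>60:
                Q=P[l==i]; top=Q[Q[:,2]>np.nanpercentile(Q[:,2],97)-.006]
                (cx,cy),r=cv2.minEnclosingCircle(top[:,:2].astype(np.float32))
                print(k,s[i].tolist(),"z",np.round(np.nanpercentile(Q[:,2],[2,97]),3),"top circle",round(cx,3),round(cy,3),round(r,3),"med",np.round(np.nanmedian(Q,0),3))
E
```

```text
scene0 bench z 0.0017936696871708735
turq [241, 191, 16, 15, 124] z [0.047 0.088] top circle 0.602 -0.171 0.024 med [ 0.59  -0.183  0.069]
red [205, 186, 17, 26, 143] z [0.014 0.087] top circle 0.675 -0.285 0.03 med [ 0.672 -0.271  0.065]
grey [221, 160, 12, 10, 95] z [0.012 0.053] top circle 0.505 -0.471 0.02 med [ 0.508 -0.466  0.033]
grey [232, 169, 27, 29, 371] z [0.02  0.087] top circle 0.547 -0.257 0.088 med [ 0.547 -0.299  0.067]
grey [246, 200, 65, 69, 3487] z [0.014 0.14 ] top circle 0.633 0.026 0.1 med [0.637 0.029 0.089]
grey [331, 216, 12, 10, 101] z [0.026 0.044] top circle 0.411 0.056 0.021 med [0.416 0.06  0.04 ]
grey [341, 240, 75, 58, 2116] z [0.01  0.107] top circle 0.452 0.313 0.065 med [0.466 0.315 0.051]
grey [509, 278, 12, 20, 107] z [0.01  0.048] top circle 0.222 0.581 0.023 med [0.239 0.577 0.036]
grey [236, 321, 110, 96, 5020] z [0.01  0.016] top circle 0.861 0.359 0.134 med [0.865 0.37  0.013]
grey [360, 335, 42, 37, 652] z [0.012 0.023] top circle 0.667 0.474 0.054 med [0.668 0.477 0.018]
side0 bench z 0.0007031346665151705
turq [277, 268, 28, 40, 829] z [0
[... 362 characters left out ...]
0.031]
grey [270, 117, 17, 21, 227] z [0.012 0.024] top circle 0.671 0.472 0.054 med [0.665 0.468 0.019]
grey [307, 118, 72, 52, 1936] z [0.01  0.017] top circle 0.861 0.355 0.133 med [0.86  0.351 0.013]
grey [190, 134, 71, 48, 1847] z [0.01  0.106] top circle 0.448 0.31 0.064 med [0.455 0.287 0.056]
grey [254, 168, 85, 84, 4962] z [0.012 0.14 ] top circle 0.632 0.024 0.098 med [0.633 0.029 0.086]
grey [202, 217, 14, 14, 164] z [0.029 0.043] top circle 0.412 0.053 0.021 med [0.411 0.049 0.04 ]
grey [262, 316, 31, 42, 864] z [0.015 0.086] top circle 0.542 -0.311 0.033 med [ 0.542 -0.301  0.059]
grey [263, 409, 10, 11, 85] z [0.106 0.113] top circle 0.497 -0.484 0.01 med [ 0.497 -0.484  0.111]
```

```bash
python3 - <<'E'
from h import *
im=load("side0")['im'];c=im[110:380,150:430,::-1]
cv2.imwrite("pics/sidecrop.png",cv2.resize(c,None,fx=2.2,fy=2.2,interpolation=cv2.INTER_CUBIC)[:, :])
E
python3 - <<'E'
from plant import *
from scipy.spatial.transform import Rotation as R
import numpy as np
s=get_state();M=R.from_quat(s['ee_rot']).as_matrix();print(M.round(3)); print("jaw angle",np.degrees(np.arctan2(M[1,1],M[0,1])))
print(np.array([.542,-.311,.0445])-s['ee_pos'])
E
```

```text
[[-0.     0.402 -0.916]
 [ 0.001 -0.916 -0.402]
 [-1.    -0.001  0.   ]]
jaw angle -66.29123938420715
[ 0.29083532  0.26091309 -0.18653336]
```

View pics/sidecrop.png

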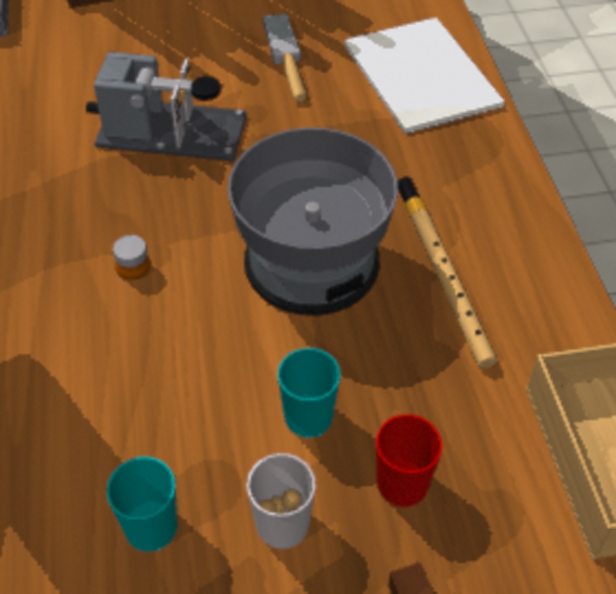

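```bash
python3 -m inch '[{"travel":[3.0,2.8,0],"twist":7.4,"claw":9.19},{"travel":[3.0,2.8,0],"twist":7.4,"claw":9.19},{"travel":[3.0,2.8,0],"twist":7.4,"claw":9.19},{"travel":[3.0,2.8,0],"twist":7.4,"claw":9.19},{"travel":[3.0,2.8,0],"twist":7.4,"claw":9.19}]'; python3 -m inch '[{"travel":[3.0,2.8,0],"twist":7.4,"claw":9.19},{"travel":[3.0,2.8,0],"twist":7.4,"claw":9.19},{"travel":[3.0,2.8,0],"twist":7.4,"claw":9.19},{"travel":[3.0,2.8,0],"twist":7.1,"claw":9.19},{"travel":[0,0,0],"twist":0,"claw":9.19}]'
```

```text
time_s: 0.65
ee_pos: [0.4022, -0.4309, 0.2314]
ee_rot: [-0.609, -0.359, 0.609, -0.359]
contact_force: [0.7, -1.1, -0.7]
grip_width: 0.996
time_s: 1.15
ee_pos: [0.5242, -0.3171, 0.2313]
ee_rot: [0.499, 0.502, -0.498, 0.502]
contact_force: [-0.5, -0.7, 0.9]
grip_width: 0.999
```

```bash
python3 - <<'E'
from plant import *
from h import *
p=camera_params("wrist"); im,d=snapshot("wrist")
cv2.imwrite("pics/wrist1.png",im[:,:,::-1])
f=210/np.tan(np.radians(p["fovy"]/2));E=np.array(p["extrinsics"])
def w(u,v,h):
    a=np.array([u-p["cx"],v-p["cy"]]);r=np.hypot(*a);t=r/f
    D=E[:3,:3]@np.array([*(np.sin(t)*a/max(r,1e-9)),np.cos(t)]);return E[:3,3]+D*(h-E[2,3])/D[2]
# depth cloud
v,u=np.mgrid[0:420,0:560];ax=u-p["cx"];ay=v-p["cy"];r=np.hypot(ax,ay)+1e-9;t=r/f
C=np.stack([np.tan(t)*ax/r*d,np.tan(t)*ay/r*d,d],-1);P=C@E[:3,:3].T+E[:3,3]
m=(d>0)&(np.hypot(P[...,0]-.542,P[...,1]+.311)<.05)&(P[...,2]>.078)&(P[...,2]<.095)
Q=P[m];print(m.sum(),cv2.minEnclosingCircle(Q[:,:2].astype(np.float32)),np.percentile(Q[:,2],[5,95]))
# algebraic circle
A=np.c_[2*Q[:,:2],np.ones(len(Q))];s=np.linalg.lstsq(A,(Q[:,:2]**2).sum(1),rcond=None)[0];print(s[:2],np.sqrt(s[2]+s[0]**2+s[1]**2))
E
```

```text
857 ((0.5405640602111816, -0.3096018433570862), 0.03308510407805443) [0.07918038 0.08638652]
[ 0.54035423 -0.30940361] 0.030766784342134656
```

View pics/wrist1.png

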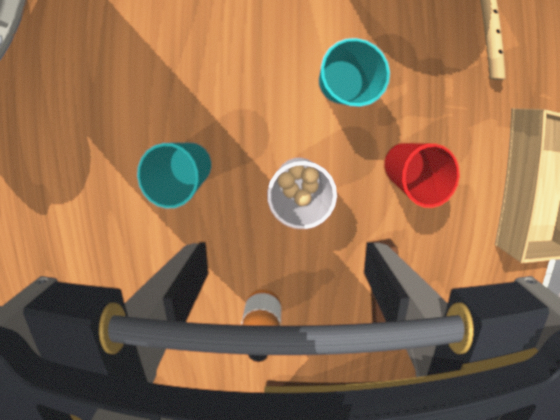

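```bash
python3 -c "
from plant import *
print(get_state()['ee_pos'])"; python3 -m inch '[{"travel":[1.7,0.7,-3],"twist":0,"claw":9.19},{"travel":[0,0,-4],"twist":0,"claw":9.19},{"travel":[0,0,-4],"twist":0,"claw":9.19},{"travel":[0,0,-4],"twist":0,"claw":9.19},{"travel":[0,0,-2.5],"twist":0,"claw":9.19}]'
```

```text
[ 0.52253362 -0.31857509  0.2312299 ]
time_s: 1.7
ee_pos: [0.5358, -0.3135, 0.0536]
ee_rot: [-0.5, -0.501, 0.501, -0.498]
contact_force: [-0.4, -0.2, 0.5]
grip_width: 1.001
```

```bash
python3 -m inch '[{"travel":[0.3,0.3,-1.0],"twist":0,"claw":9.19},{"travel":[0,0,-0.6],"twist":0,"claw":9.19},{"travel":[0,0,0],"twist":0,"claw":5},{"travel":[0,0,0],"twist":0,"claw":5},{"travel":[0,0,0],"twist":0,"claw":5}]';python3 -m inch '[{"travel":[0,0,0],"twist":0,"claw":5},{"travel":[0,0,0],"twist":0,"claw":5},{"travel":[0,0,0],"twist":0,"claw":5},{"travel":[0,0,0],"twist":0,"claw":5}]'
```

```text
time_s: 2.2
ee_pos: [0.5421, -0.3108, 0.042]
ee_rot: [0.5, 0.499, -0.5, 0.501]
contact_force: [-1.7, 0.9, 1.3]
grip_width: 0.76
time_s: 2.6
ee_pos: [0.5416, -0.3106, 0.0418]
ee_rot: [0.5, 0.5, -0.5, 0.5]
contact_force: [-2.2, -1.1, 6.3]
grip_width: 0.697
```

```bash
python3 -m inch '[{"travel":[0,0,0],"twist":0,"claw":4.5},{"travel":[0,0,0],"twist":0,"claw":4.5},{"travel":[0,0,1],"twist":0,"claw":4.5},{"travel":[0,0,2],"twist":0,"claw":4.5},{"travel":[0,0,3],"twist":0,"claw":4.5}]';python3 -m inch '[{"travel":[0,0,4],"twist":0,"claw":4.5},{"travel":[0,0,4],"twist":0,"claw":4.5},{"travel":[0,0,2],"twist":0,"claw":4.5},{"travel":[0,0,0],"twist":0,"claw":4.5}]'
python3 - <<'E'
from plant import *
from h import *
for n in ["side"]:
    p=camera_params(n); im,d=snapshot(n)
    cv2.imwrite("pics/s2.png",cv2.resize(im[150:420,120:480,::-1],None,fx=2,fy=2))
E
```

```text
time_s: 3.1
ee_pos: [0.5402, -0.3096, 0.1003]
ee_rot: [0.5, 0.501, -0.5, 0.499]
contact_force: [0.5, 0.8, -1.8]
grip_width: 0.699
time_s: 3.5
ee_pos: [0.5431, -0.3112, 0.2047]
ee_rot: [0.501, 0.498, -0.499, 0.502]
contact_force: [0.5, 0.4, -2.3]
grip_width: 0.702
```

View pics/s2.png

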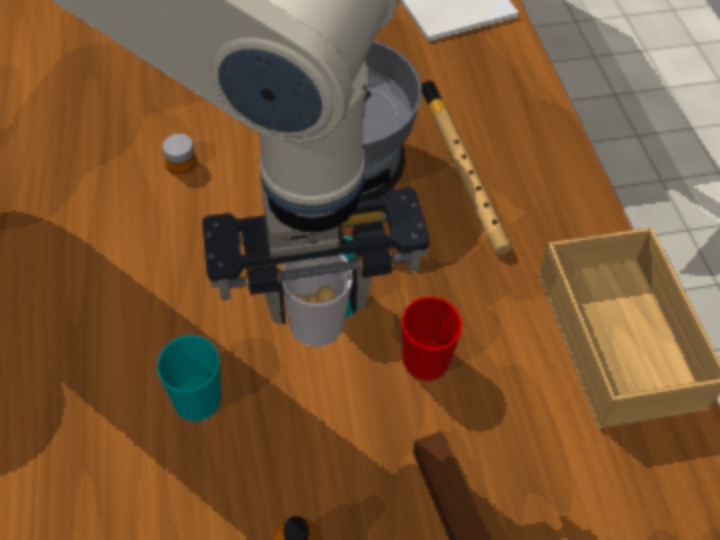

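```bash
python3 -m inch '[{"travel":[1.0,2.0,0],"twist":0,"claw":4.5},{"travel":[2.0,4.2,0],"twist":0,"claw":4.5},{"travel":[2.0,4.2,0],"twist":0,"claw":4.5},{"travel":[2.0,4.2,0],"twist":0,"claw":4.5},{"travel":[1.5,3.2,0],"twist":0,"claw":4.5}]';python3 -m inch '[{"travel":[0.5,1.4,0],"twist":0,"claw":4.5},{"travel":[0,0,-1.0],"twist":0,"claw":4.5},{"travel":[0,0,-2.0],"twist":0,"claw":4.5},{"travel":[0,0,0],"twist":0,"claw":4.5}]'
python3 - <<'E'
from plant import *
from h import *
for n in ["side","scene"]:
    p=camera_params(n); im,d=snapshot(n)
    c=im[110:310,150:430] if n=="side" else im[100:300,150:430]
    cv2.imwrite(f"pics/{n}3.png",cv2.resize(c[:,:,::-1],None,fx=2.5,fy=2.5))
print(get_state()['ee_pos'])
E
```

```text
time_s: 4.05
ee_pos: [0.6259, -0.1295, 0.1983]
ee_rot: [0.499, 0.501, -0.5, 0.499]
contact_force: [0.5, -0.8, -1.6]
grip_width: 0.702
time_s: 4.45
ee_pos: [0.6283, -0.119, 0.1666]
ee_rot: [0.499, 0.502, -0.502, 0.498]
contact_force: [0.9, 0.7, -3.1]
grip_width: 0.698
[ 0.63004534 -0.1193554   0.16942857]
```

View pics/side3.png

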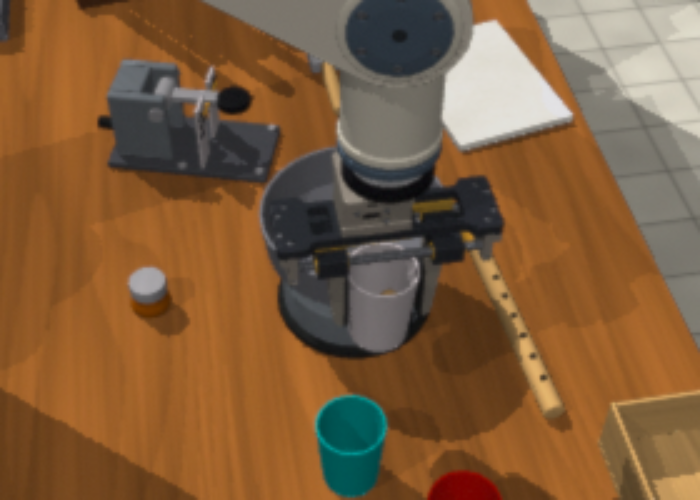

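View pics/scene3.png

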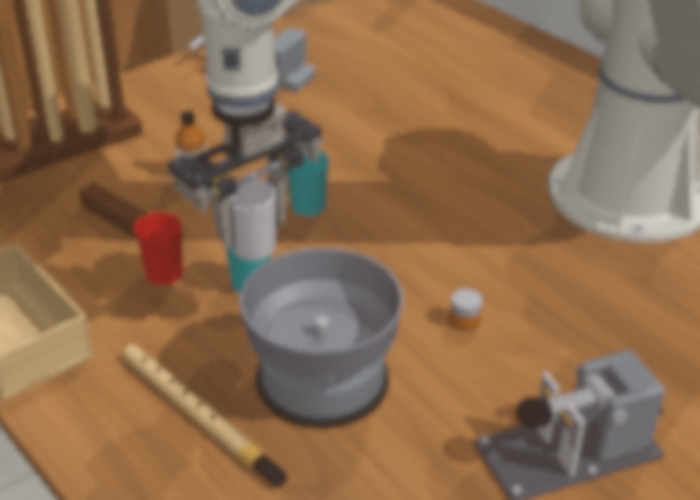

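```bash
python3 -m inch '[{"travel":[0.1,1.0,0.1],"twist":0,"claw":4.5},{"travel":[0,0.7,0],"twist":0,"claw":4.5},{"travel":[0,0.37,0.26],"twist":0,"claw":4.5},{"travel":[0,0.37,0.26],"twist":0,"claw":4.5}]'
python3 -m inch '[{"travel":[0,0.4,0.18],"twist":0,"claw":4.5},{"travel":[0,0.4,0.18],"twist":0,"claw":4.5}]'
python3 - <<'E'
from plant import *
from h import *
for n in ["side","scene"]:
    p=camera_params(n); im,d=snapshot(n)
    c=im[160:280,240:400] if n=="side" else im[150:270,200:360]
    cv2.imwrite(f"pics/{n}4.png",cv2.resize(c[:,:,::-1],None,fx=4,fy=4))
print(get_state()['ee_pos'])
E
```

```text
time_s: 4.95
ee_pos: [0.6324, -0.0936, 0.1774]
ee_rot: [0.5, 0.5, -0.5, 0.5]
contact_force: [0.2, -2.0, -3.0]
grip_width: 0.701
time_s: 5.15
ee_pos: [0.6324, -0.0858, 0.1807]
ee_rot: [0.5, 0.5, -0.5, 0.5]
contact_force: [-0.1, -3.0, -3.9]
grip_width: 0.699
[ 0.63238963 -0.08551909  0.18087404]
```

View pics/side4.png

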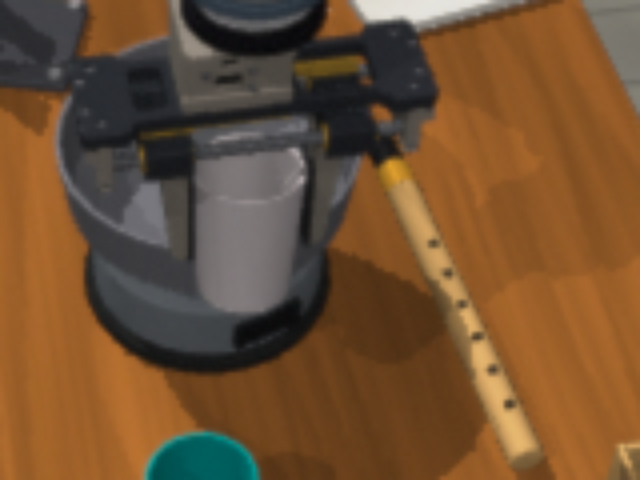

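View pics/scene4.png

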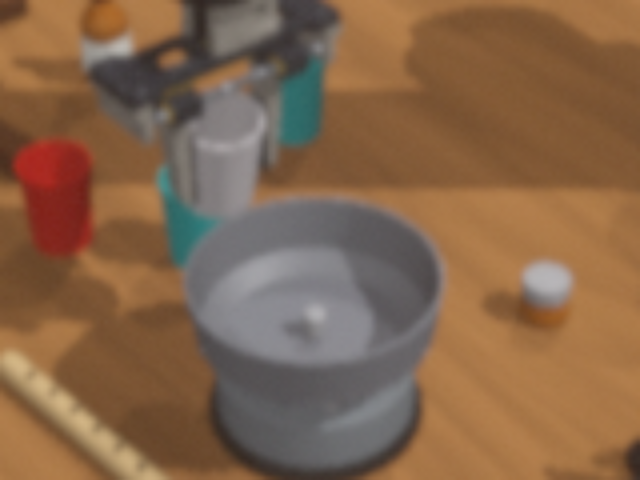

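```bash
python3 -m inch '[{"travel":[0,0.4,0.05],"twist":0,"claw":4.5},{"travel":[0,0.4,0.05],"twist":0,"claw":4.5},{"travel":[0,0.45,0],"twist":0,"claw":4.5},{"travel":[0,0.45,-0.05],"twist":0,"claw":4.5}]'
python3 - <<'E'
from plant import *
from h import *
for n in ["side","scene"]:
    p=camera_params(n); im,d=snapshot(n)
    c=im[160:280,240:400] if n=="side" else im[150:270,200:360]
    cv2.imwrite(f"pics/{n}5.png",cv2.resize(c[:,:,::-1],None,fx=4,fy=4))
print(get_state()['ee_pos'])
E
```

```text
time_s: 5.65
ee_pos: [0.6322, -0.069, 0.1814]
ee_rot: [0.5, 0.5, -0.5, 0.5]
contact_force: [-4.2, -4.7, 4.4]
grip_width: 0.692
[ 0.63220596 -0.06854833  0.18132505]
```

View pics/side5.png

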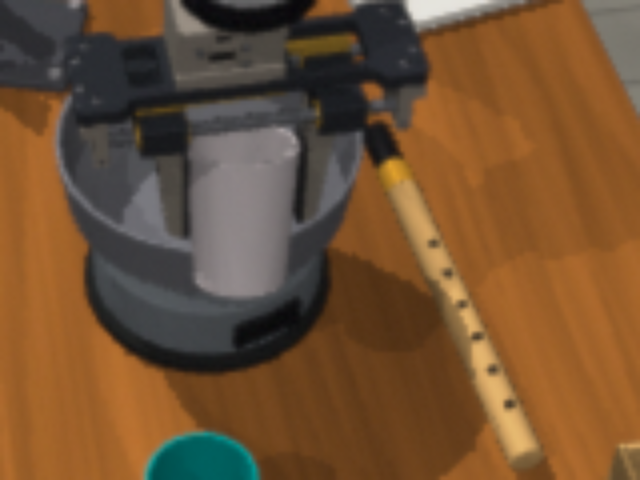

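View pics/scene5.png

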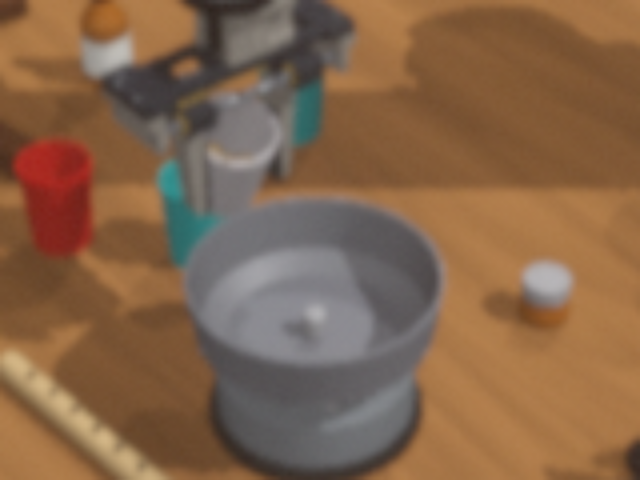

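```bash
cat > prof.py <<'E'
from plant import *
from h import *
import sys
def snap(n,tag,box):
    p=camera_params(n); im,d=snapshot(n)
    z=dict(im=im,d=d,fovy=p['fovy'],cx=p['cx'],cy=p['cy'],extrinsics=np.array(p['extrinsics']))
    c=im[box[1]:box[3],box[0]:box[2]]; k=min(4,600/c.shape[0],800/c.shape[1])
    cv2.imwrite(f"pics/{n}{tag}.png",cv2.resize(c[:,:,::-1],None,fx=k,fy=k,interpolation=cv2.INTER_CUBIC)); return z
if __name__=="__main__":
    tag=sys.argv[1]; s=get_state(); e=s['ee_pos']
    print("tcp",e.round(4) if hasattr(e,'round') else e,"F",np.round(s['contact_force'],1),"T",np.round(s['ft_torque'],2),s['grip_width'],s['time_s'])
    zz=[snap("side",tag,(220,140,400,280)),snap("scene",tag,(190,130,370,270))]
    cv2.imwrite(f"pics/prof{tag}.png",np.full((400,500,3),255,np.uint8))
    A=np.full((480,640,3),255,np.uint8)  # y -0.2..0.12 , z 0.04..0.28, 2px/mm
    for z,col in zip(zz,[(255,0,0),(0,0,255)]):
        P=cloud(z);im=z['im'];m=np.isfinite(P[...,0])&(abs(P[...,0]-e[0])<.012)
        for y,zv in P[m][:,1:]:
            cv2.circle(A,(int((y+.2)*2000),int((.28-zv)*2000)),2,col,-1)
    cv2.drawMarker(A,(int((e[1]+.2)*2000),int((.28-e[2]-.002)*2000)),(0,160,0),0,20,2)
    cv2.drawMarker(A,(int((-.073+.2)*2000),int((.28-.14)*2000)),(0,0,0),1,20,2)
    cv2.imwrite(f"pics/prof{tag}.png",A)
E
python3 prof.py 6
```

```text
tcp [ 0.6322 -0.0685  0.1813] F [-2.3 -4.8  4.3] T [-0.85  0.44  0.  ] 0.6897975630703301 5.75
```

View pics/prof6.png

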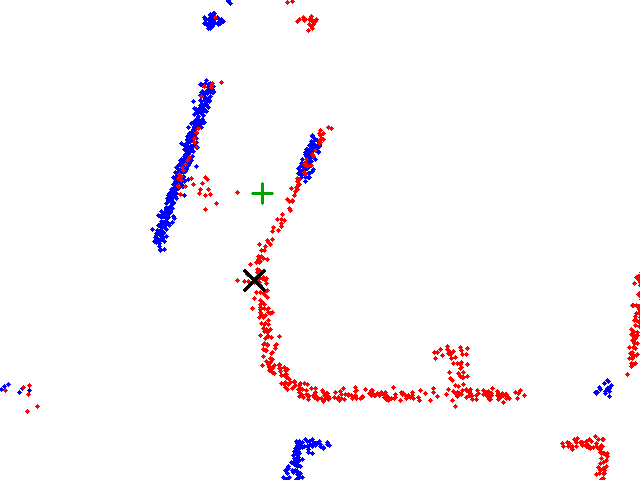

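```bash
python3 -m inch '[{"travel":[0,0.4,-0.2],"twist":0,"claw":4.5},{"travel":[0,0.4,-0.2],"twist":0,"claw":4.5},{"travel":[0,0.5,-0.15],"twist":0,"claw":4.5},{"travel":[0,0.5,-0.15],"twist":0,"claw":4.5}]'
python3 prof.py 7
```

```text
time_s: 6.25
ee_pos: [0.6322, -0.0508, 0.1758]
ee_rot: [0.5, 0.5, -0.5, 0.5]
contact_force: [-6.2, -0.8, 14.7]
grip_width: 0.693
tcp [ 0.6322 -0.0508  0.1758] F [-6.2 -0.8 14.7] T [-0.68  1.51 -0.15] 0.6930631073292254 6.25
```

View pics/prof7.png

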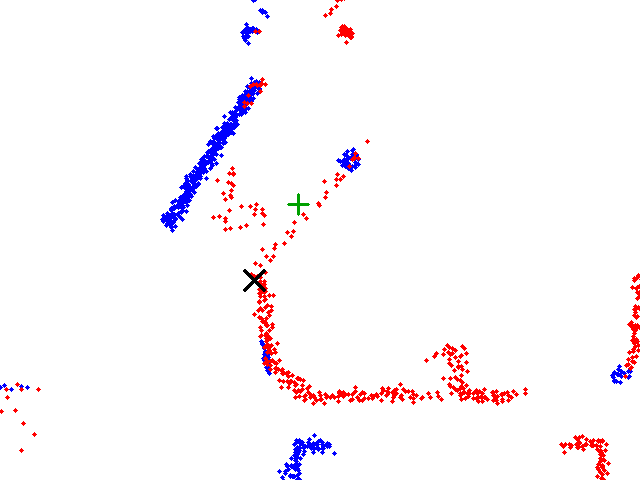

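```bash
python3 -m inch '[{"travel":[0,0.45,-0.15],"twist":0,"claw":4.5},{"travel":[0,0.45,-0.2],"twist":0,"claw":4.5},{"travel":[0,0.45,-0.25],"twist":0,"claw":4.5},{"travel":[0,0.45,-0.25],"twist":0,"claw":4.5}]'
python3 prof.py 8
```

```text
time_s: 6.75
ee_pos: [0.6322, -0.0318, 0.1665]
ee_rot: [0.501, 0.5, -0.5, 0.5]
contact_force: [-6.1, -0.2, 9.8]
grip_width: 0.691
tcp [ 0.6322 -0.0318  0.1665] F [-6.1 -0.2  9.8] T [-0.24  0.97 -0.2 ] 0.6905983216633995 6.75
```

View pics/prof8.png

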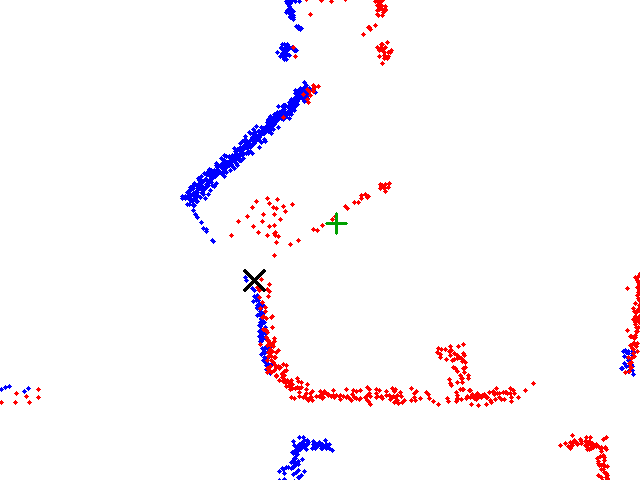

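View pics/scene8.png

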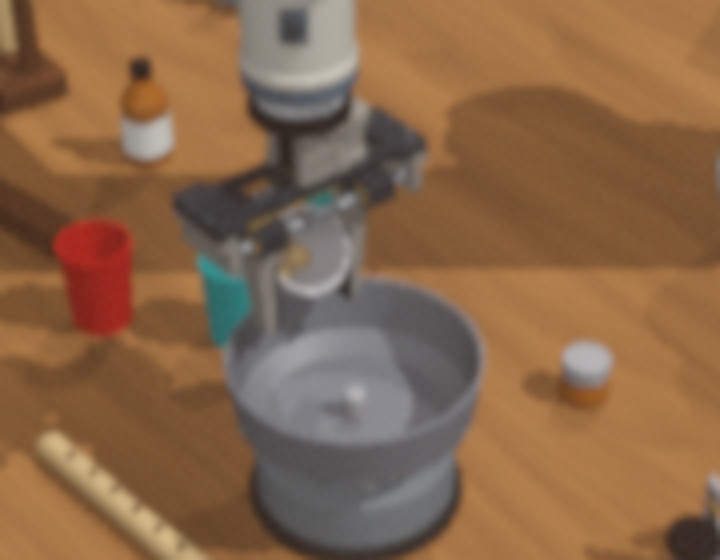

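```bash
python3 -m inch '[{"travel":[0,0.1,-0.4],"twist":0,"claw":4.5},{"travel":[0,0.2,-0.4],"twist":0,"claw":4.5},{"travel":[0,0.3,-0.37],"twist":0,"claw":4.5},{"travel":[0,0.3,-0.37],"twist":0,"claw":4.5}]'
python3 prof.py 9
```

```text
time_s: 7.25
ee_pos: [0.633, -0.0228, 0.1506]
ee_rot: [0.501, 0.5, -0.499, 0.5]
contact_force: [-1.5, 1.3, 6.4]
grip_width: 0.687
tcp [ 0.633  -0.0228  0.1506] F [-1.5  1.3  6.4] T [ 0.01  0.22 -0.07] 0.6871572223193565 7.25
```

View pics/prof9.png

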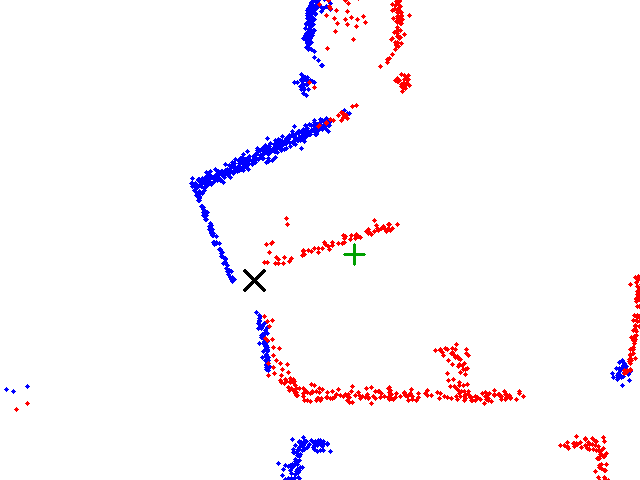

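View pics/scene9.png

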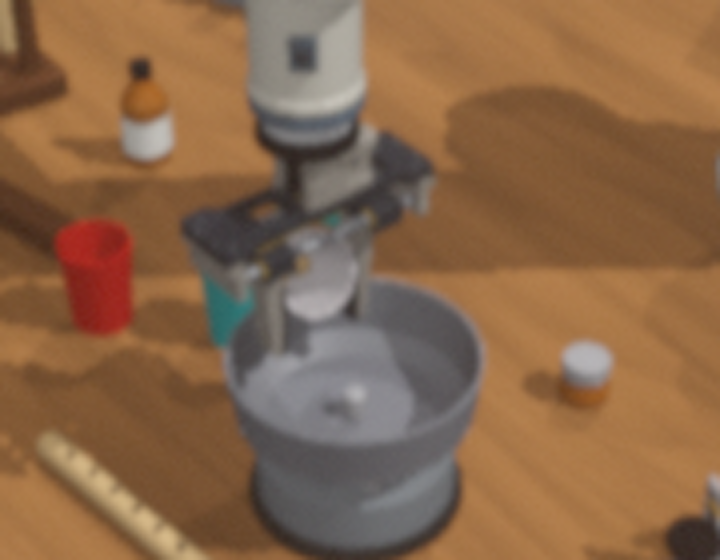

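```bash
python3 -m inch '[{"travel":[0,0.3,-0.37],"twist":0,"claw":4.5},{"travel":[0,0.3,-0.37],"twist":0,"claw":4.5},{"travel":[0,0.23,-0.4],"twist":0,"claw":4.5},{"travel":[0,0.23,-0.4],"twist":0,"claw":4.5}]'
python3 prof.py 10
```

```text
time_s: 7.75
ee_pos: [0.6327, -0.0124, 0.1349]
ee_rot: [0.501, 0.5, -0.499, 0.5]
contact_force: [-1.1, 3.6, 4.7]
grip_width: 0.689
tcp [ 0.6327 -0.0124  0.1349] F [-1.1  3.6  4.7] T [ 0.14  0.11 -0.09] 0.6887337800036424 7.75
```

View pics/prof10.png

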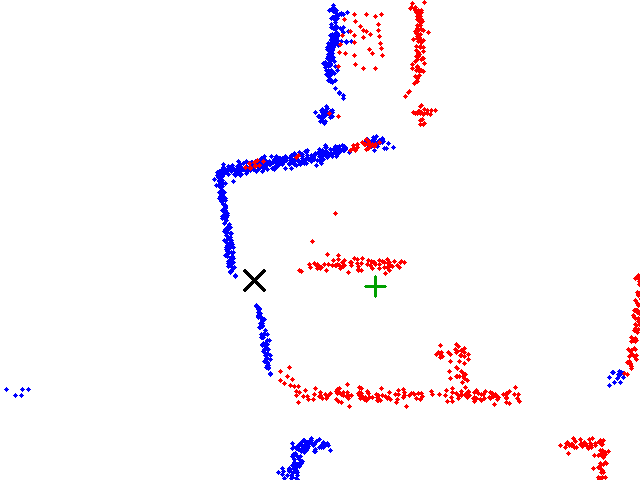

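View pics/scene10.png

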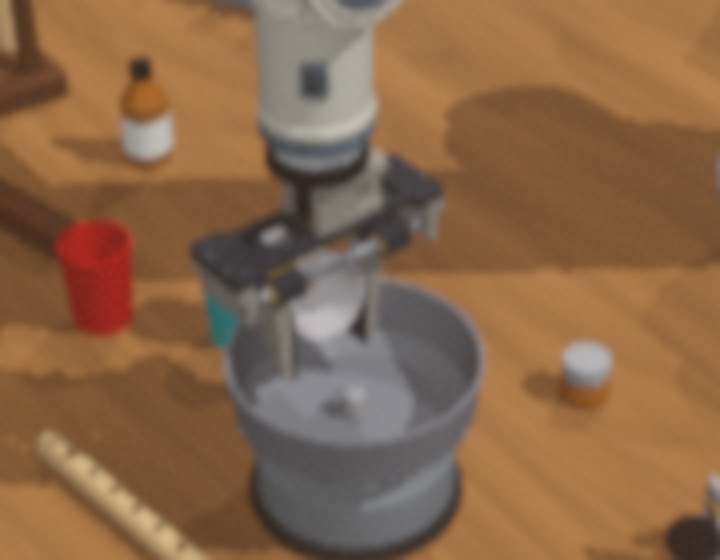

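```bash
python3 -m inch '[{"travel":[0,0.2,-0.45],"twist":0,"claw":4.5},{"travel":[0,0.15,-0.45],"twist":0,"claw":4.5},{"travel":[0,0.12,-0.45],"twist":0,"claw":4.5}]'
python3 prof.py 11
```

```text
time_s: 8.15
ee_pos: [0.6326, -0.008, 0.121]
ee_rot: [0.5, 0.5, -0.5, 0.5]
contact_force: [0.7, 5.2, 3.8]
grip_width: 0.688
tcp [ 0.6326 -0.008   0.121 ] F [0.7 5.2 3.8] T [ 0.41 -0.12 -0.05] 0.687725829054741 8.15
```

View pics/prof11.png

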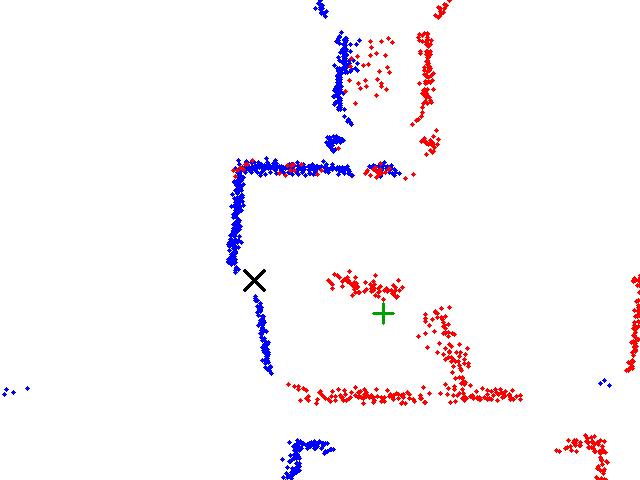

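View pics/scene11.png

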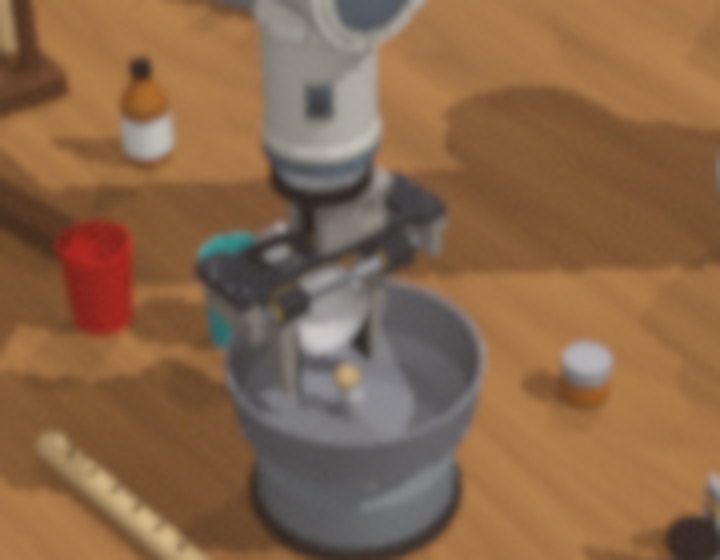

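```bash
python3 -m inch '[{"travel":[0,0,0],"twist":0,"claw":4.5},{"travel":[0,0,0],"twist":0,"claw":4.5},{"travel":[0,0,0],"twist":0,"claw":4.5},{"travel":[0,0,0],"twist":0,"claw":4.5}]'
python3 -m inch '[{"travel":[0,0.1,-0.4],"twist":0,"claw":4.5},{"travel":[0,0.05,-0.4],"twist":0,"claw":4.5},{"travel":[0,0,0],"twist":0,"claw":4.5},{"travel":[0,0,0],"twist":0,"claw":4.5},{"travel":[0,0,0],"twist":0,"claw":4.5}]'
python3 prof.py 12
```

```text
time_s: 8.65
ee_pos: [0.6323, -0.0087, 0.1211]
ee_rot: [0.5, 0.5, -0.5, 0.5]
contact_force: [0.8, 2.5, 2.6]
grip_width: 0.684
time_s: 9.15
ee_pos: [0.6335, -0.0073, 0.1136]
ee_rot: [0.501, 0.499, -0.499, 0.501]
contact_force: [1.0, 2.0, 6.6]
grip_width: 0.685
tcp [ 0.6335 -0.0073  0.1136] F [1.  2.  6.6] T [ 0.13 -0.56 -0.11] 0.6850521144590812 9.15
```

View pics/prof12.png

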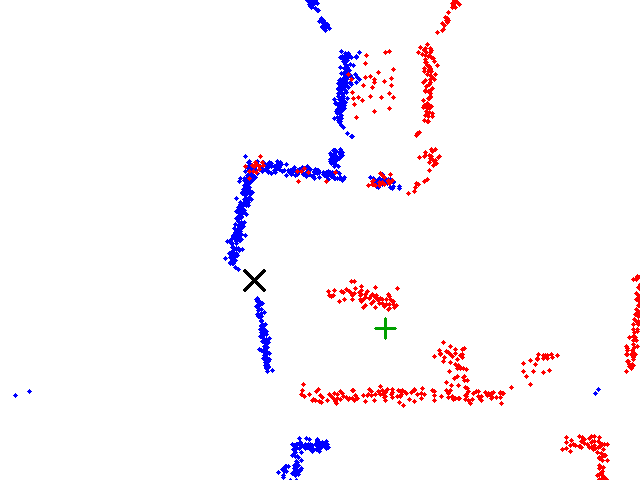

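View pics/scene12.png

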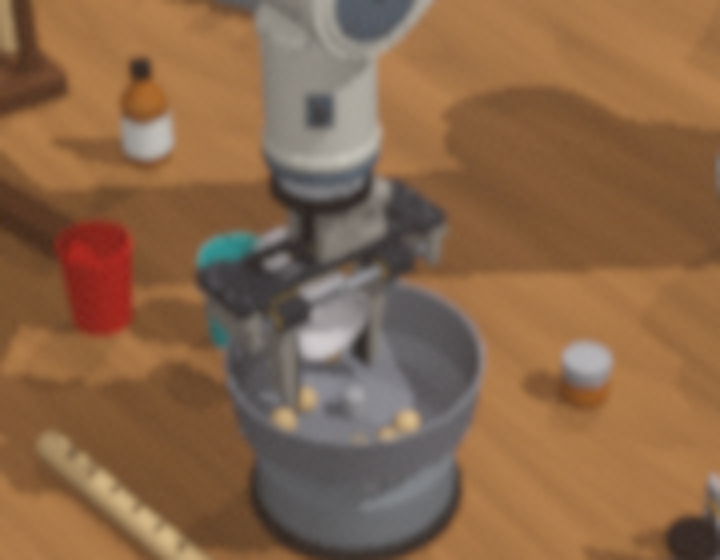

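```bash
python3 -m inch '[{"travel":[0,0,0],"twist":0,"claw":4.5},{"travel":[0,0,0],"twist":0,"claw":4.5},{"travel":[0,0,0],"twist":0,"claw":4.5},{"travel":[0,0,0],"twist":0,"claw":4.5},{"travel":[0,0,0],"twist":0,"claw":4.5}]'
python3 - <<'E'
from plant import *
import cv2
im,d=snapshot("wrist"); cv2.imwrite("pics/w13.png",im[:,:,::-1])
im,d=snapshot("scene"); cv2.imwrite("pics/sc13.png",cv2.resize(im[170:270,230:330,::-1],None,fx=6,fy=6,interpolation=cv2.INTER_CUBIC))
E
```

```text
time_s: 9.75
ee_pos: [0.6335, -0.0072, 0.1136]
ee_rot: [0.501, 0.499, -0.499, 0.501]
contact_force: [2.0, 2.7, 7.2]
grip_width: 0.688
```

View pics/w13.png

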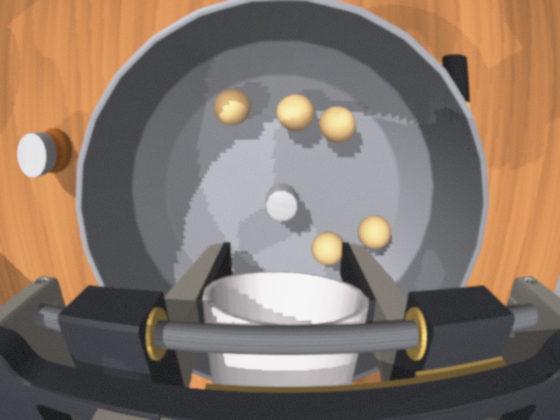

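View pics/sc13.png

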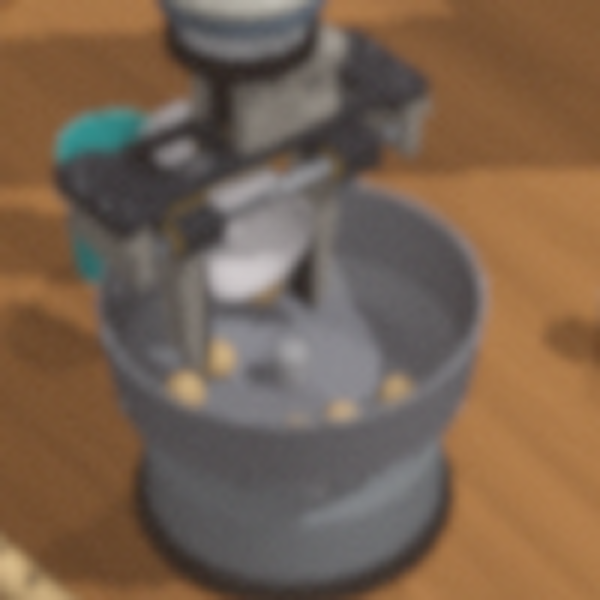

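```bash
python3 -m inch '[{"travel":[0,0.3,0.8],"twist":0,"claw":4.5},{"travel":[0,1.2,0],"twist":0,"claw":4.5},{"travel":[0,1.2,0],"twist":0,"claw":4.5},{"travel":[0,0,-0.8],"twist":0,"claw":4.5},{"travel":[0,0,-0.5],"twist":0,"claw":4.5}]'
python3 prof.py 14
```

```text
time_s: 10.35
ee_pos: [0.6316, 0.0206, 0.1068]
ee_rot: [0.499, 0.501, -0.5, 0.5]
contact_force: [0.1, 0.7, -2.3]
grip_width: 0.687
tcp [0.6316 0.0206 0.1068] F [ 0.1  0.7 -2.3] T [ 0.06 -0.09 -0.02] 0.6872886104652367 10.35
```

View pics/prof14.png

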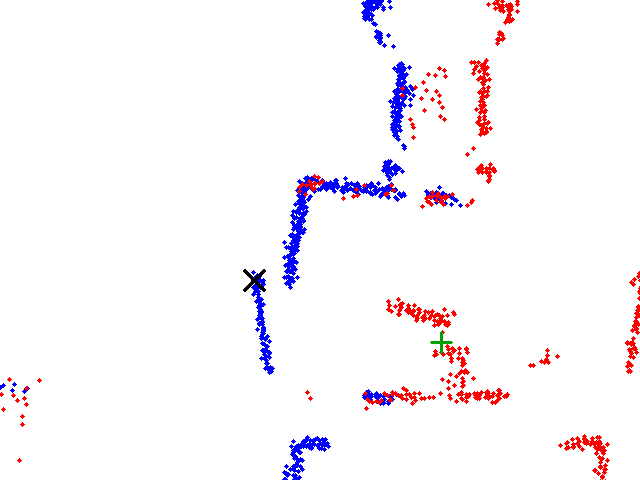

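View pics/side14.png

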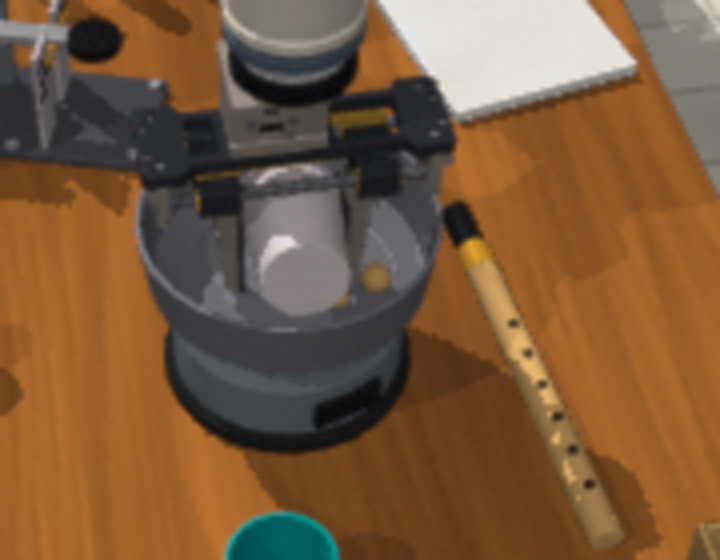

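View pics/scene14.png

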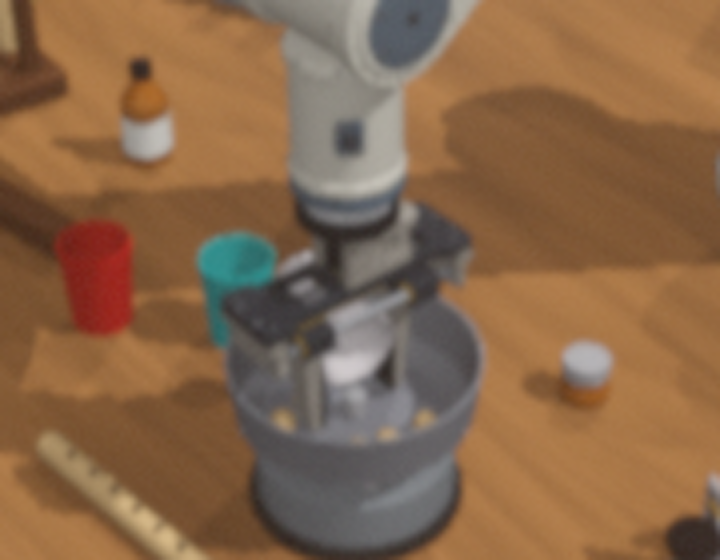

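```bash
python3 -m inch '[{"travel":[0,-0.5,-0.4],"twist":0,"claw":4.5},{"travel":[0,-0.7,0],"twist":0,"claw":4.5},{"travel":[0,-0.3,0.1],"twist":0,"claw":4.5},{"travel":[0,-0.3,0.3],"twist":0,"claw":4.5},{"travel":[0,-0.25,0.35],"twist":0,"claw":4.5}]'
python3 prof.py 15
```

```text
time_s: 10.95
ee_pos: [0.6343, 0.0053, 0.113]
ee_rot: [0.504, 0.501, -0.497, 0.498]
contact_force: [2.2, 37.3, 5.2]
grip_width: 0.686
tcp [0.6343 0.0053 0.113 ] F [ 2.2 37.3  5.2] T [ 5.06 -0.46 -0.38] 0.6859912622032336 10.95
```

View pics/prof15.png

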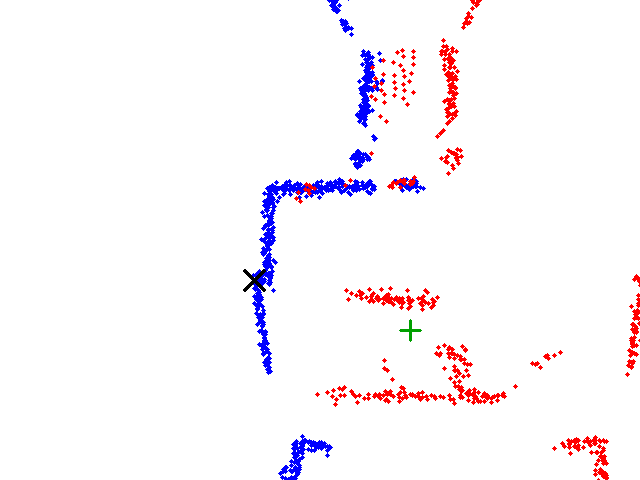

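```bash
python3 -m inch '[{"travel":[0,0.1,0.35],"twist":0,"claw":4.5},{"travel":[0,0,0.35],"twist":0,"claw":4.5}]'
python3 prof.py 16
```

```text
time_s: 11.25
ee_pos: [0.6337, 0.0033, 0.1196]
ee_rot: [0.502, 0.5, -0.498, 0.5]
contact_force: [2.3, 14.5, -0.7]
grip_width: 0.681
tcp [0.6337 0.0033 0.1196] F [ 2.3 14.5 -0.7] T [ 2.1  -0.53 -0.01] 0.6813128589546961 11.25
```

View pics/prof16.png

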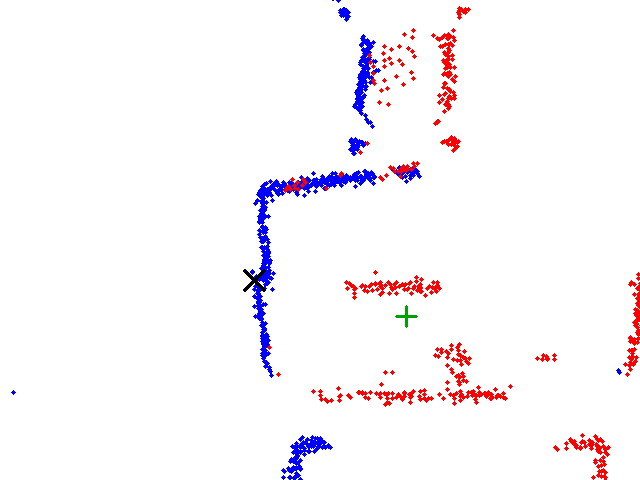

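```bash
python3 -m inch '[{"travel":[0,-0.2,0.4],"twist":0,"claw":4.5},{"travel":[0,-0.25,0.4],"twist":0,"claw":4.5},{"travel":[0,-0.3,0.4],"twist":0,"claw":4.5}]'
python3 prof.py 17
```

```text
time_s: 11.65
ee_pos: [0.6334, -0.0036, 0.132]
ee_rot: [0.503, 0.501, -0.498, 0.499]
contact_force: [-0.2, 22.4, 6.9]
grip_width: 0.681
tcp [ 0.6334 -0.0036  0.132 ] F [-0.2 22.4  6.9] T [ 3.15  0.05 -0.38] 0.6810321196317926 11.65
```

View pics/prof17.png

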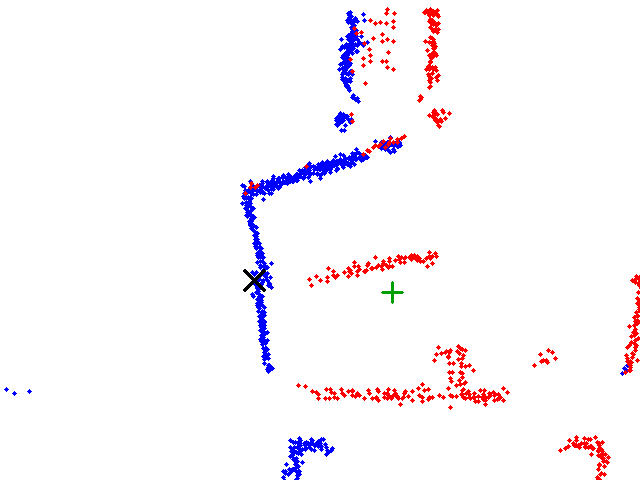

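```bash
python3 -m inch '[{"travel":[0,-0.3,0.45],"twist":0,"claw":4.5},{"travel":[0,-0.35,0.4],"twist":0,"claw":4.5},{"travel":[0,-0.35,0.38],"twist":0,"claw":4.5},{"travel":[0,-0.4,0.35],"twist":0,"claw":4.5}]'
python3 prof.py 18
```

```text
time_s: 12.15
ee_pos: [0.6331, -0.0182, 0.1483]
ee_rot: [0.502, 0.5, -0.498, 0.499]
contact_force: [-2.8, 17.3, 11.1]
grip_width: 0.68
tcp [ 0.6331 -0.0182  0.1483] F [-2.8 17.3 11.1] T [ 2.63  0.39 -0.47] 0.679563809578448 12.15
```

View pics/prof18.png

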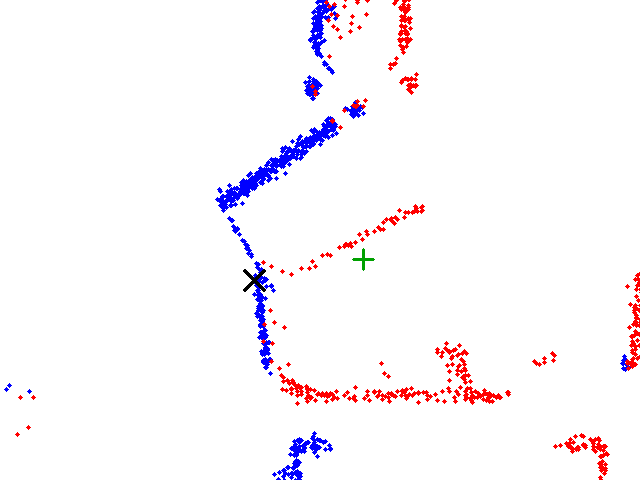

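```bash
python3 -m inch '[{"travel":[0,-0.43,0.3],"twist":0,"claw":4.5},{"travel":[0,-0.43,0.28],"twist":0,"claw":4.5},{"travel":[0,-0.45,0.25],"twist":0,"claw":4.5},{"travel":[0,-0.45,0.22],"twist":0,"claw":4.5}]'
python3 prof.py 19
```

```text
time_s: 12.65
ee_pos: [0.633, -0.0366, 0.1593]
ee_rot: [0.502, 0.5, -0.499, 0.499]
contact_force: [-3.6, 13.7, 15.8]
grip_width: 0.67
tcp [ 0.633  -0.0366  0.1593] F [-3.6 13.7 15.8] T [ 2.14  0.67 -0.21] 0.6699918369779992 12.65
```

View pics/prof19.png

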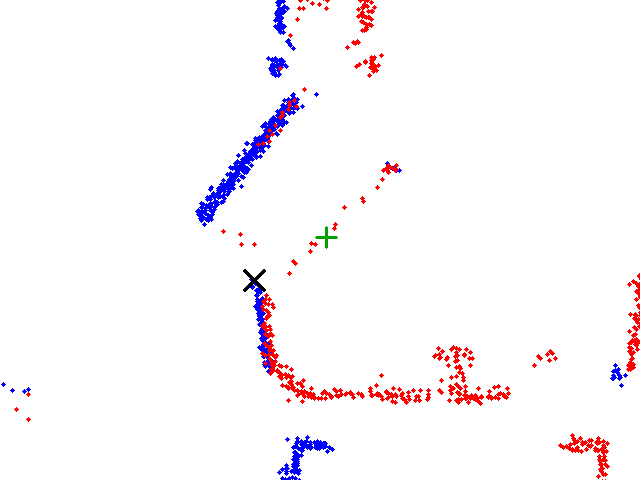

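```bash
python3 -m inch '[{"travel":[0,-0.48,0.2],"twist":0,"claw":4.5},{"travel":[0,-0.48,0.17],"twist":0,"claw":4.5},{"travel":[0,-0.5,0.12],"twist":0,"claw":4.5},{"travel":[0,-0.5,0.1],"twist":0,"claw":4.5}]'
python3 prof.py 20
```

```text
time_s: 13.15
ee_pos: [0.6322, -0.0577, 0.1647]
ee_rot: [0.501, 0.5, -0.5, 0.499]
contact_force: [-5.3, 6.4, 12.6]
grip_width: 0.666
tcp [ 0.6322 -0.0577  0.1647] F [-5.3  6.4 12.6] T [ 1.15  1.02 -0.05] 0.6655524349978355 13.15
```

View pics/prof20.png

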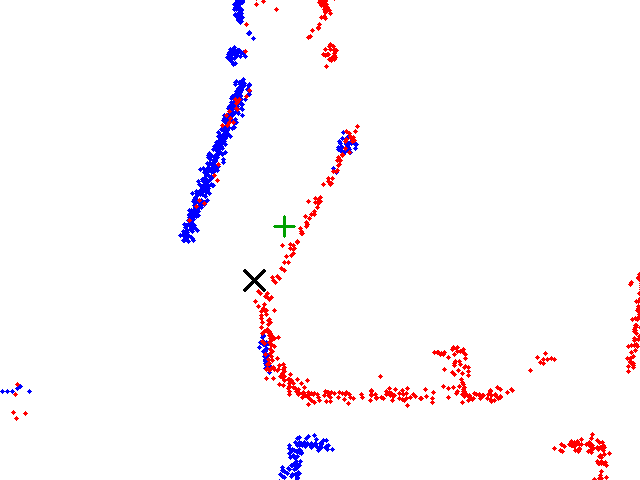

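```bash
python3 -m inch '[{"travel":[0,-0.5,-0.05],"twist":0,"claw":4.5},{"travel":[0,-0.5,-0.1],"twist":0,"claw":4.5},{"travel":[0,-0.4,-0.1],"twist":0,"claw":4.5}]'
python3 prof.py 21
```

```text
time_s: 13.55
ee_pos: [0.6321, -0.0727, 0.1635]
ee_rot: [0.5, 0.5, -0.5, 0.5]
contact_force: [-12.0, 3.1, 26.0]
grip_width: 0.666
tcp [ 0.6321 -0.0727  0.1635] F [-12.    3.1  26. ] T [0.61 1.89 0.1 ] 0.6655782642123911 13.55
```

View pics/prof21.png

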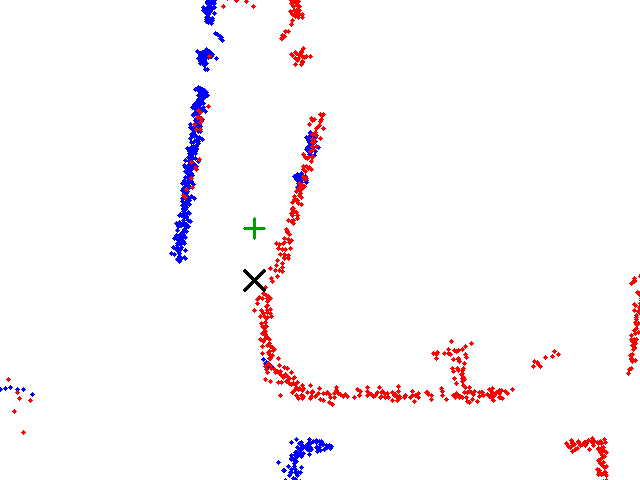

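```bash
python3 -m inch '[{"travel":[0,0,1.0],"twist":0,"claw":4.5},{"travel":[0,-0.5,2.0],"twist":0,"claw":4.5},{"travel":[-1.5,-3.5,0],"twist":0,"claw":4.5},{"travel":[-1.5,-3.7,0],"twist":0,"claw":4.5},{"travel":[-1.5,-3.7,0],"twist":0,"claw":4.5}]'
python3 -m inch '[{"travel":[-1.5,-3.7,0],"twist":0,"claw":4.5},{"travel":[-1.5,-3.7,0],"twist":0,"claw":4.5},{"travel":[-1.3,-3.2,0],"twist":0,"claw":4.5},{"travel":[-0.3,-0.4,0],"twist":0,"claw":4.5},{"travel":[0,0,0],"twist":0,"claw":4.5}]'
python3 - <<'E'
from plant import *
import cv2
s=get_state();print(s['ee_pos'],s['contact_force'])
im,d=snapshot("wrist"); cv2.imwrite("pics/w22.png",im[:,:,::-1])
im,d=snapshot("side"); cv2.imwrite("pics/s22.png",im[:,:,::-1])
E
```

```text
time_s: 14.15
ee_pos: [0.5867, -0.1879, 0.1906]
ee_rot: [0.5, 0.5, -0.5, 0.5]
contact_force: [0.1, -0.1, -1.1]
grip_width: 0.664
time_s: 14.65
ee_pos: [0.5406, -0.2974, 0.1903]
ee_rot: [0.501, 0.499, -0.501, 0.499]
contact_force: [-0.4, 0.3, -2.1]
grip_width: 0.663
[ 0.54056682 -0.29743105  0.19029509] [-0.44602704  0.25872667 -2.08846597]
```

View pics/w22.png

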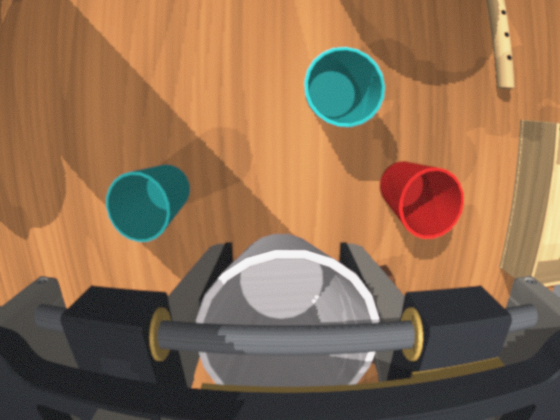

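View pics/s22.png

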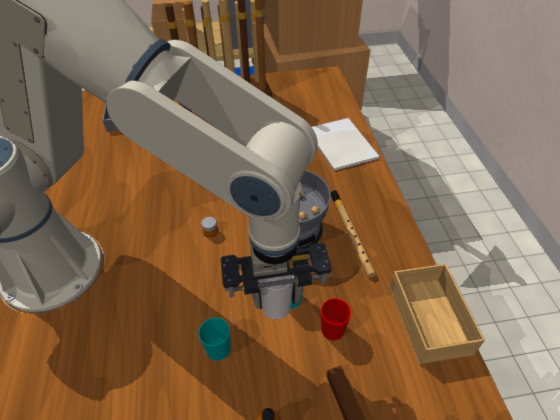

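```bash
python3 -m inch '[{"travel":[0,0,-4],"twist":0,"claw":4.5},{"travel":[0,0,-4],"twist":0,"claw":4.5},{"travel":[0,0,-4],"twist":0,"claw":4.5},{"travel":[0,0,-2.5],"twist":0,"claw":4.5},{"travel":[0,0,-0.5],"twist":0,"claw":4.5}]'
python3 -m inch '[{"travel":[0,0,-0.5],"twist":0,"claw":4.5},{"travel":[0,0,-0.2],"twist":0,"claw":4.5},{"travel":[0,0,0],"twist":0,"claw":4.5}]'
```

```text
time_s: 15.25
ee_pos: [0.5399, -0.2938, 0.0371]
ee_rot: [0.499, 0.502, -0.5, 0.499]
contact_force: [-0.2, -0.6, -2.1]
grip_width: 0.667
time_s: 15.55
ee_pos: [0.5423, -0.2964, 0.0345]
ee_rot: [0.5, 0.499, -0.5, 0.501]
contact_force: [-1.1, 0.1, -0.8]
grip_width: 0.668
```

```bash
python3 -m inch '[{"travel":[0,0,-0.3],"twist":0,"claw":4.5},{"travel":[0,0,-0.3],"twist":0,"claw":4.5},{"travel":[0,0,0],"twist":0,"claw":4.5}]'
python3 -m inch '[{"travel":[0,0,-0.3],"twist":0,"claw":4.5},{"travel":[0,0,0],"twist":0,"claw":4.5}]'
```

```text
time_s: 15.85
ee_pos: [0.5412, -0.2962, 0.0272]
ee_rot: [0.5, 0.5, -0.5, 0.5]
contact_force: [-0.1, 0.7, -1.9]
grip_width: 0.659
time_s: 16.05
ee_pos: [0.5416, -0.2967, 0.0249]
ee_rot: [0.5, 0.5, -0.5, 0.5]
contact_force: [-1.4, -0.3, 5.1]
grip_width: 0.667
```

Contact at z≈0.025. Press a little more to level it, dragging slightly −y.

```bash
python3 -m inch '[{"travel":[0,-0.2,-0.2],"twist":0,"claw":4.5},{"travel":[0,-0.3,-0.2],"twist":0,"claw":4.5},{"travel":[0,0,0],"twist":0,"claw":4.5}]'
python3 - <<'E'
from plant import *
import cv2
s=get_state();print(s['ee_pos'],s['contact_force'])
im,d=snapshot("wrist"); cv2.imwrite("pics/w23.png",im[:,:,::-1])
im,d=snapshot("side"); cv2.imwrite("pics/s23.png",cv2.resize(im[250:370,190:350,::-1],None,fx=4,fy=4))
E
```

```text
time_s: 16.35
ee_pos: [0.5414, -0.3028, 0.0226]
ee_rot: [0.5, 0.499, -0.5, 0.501]
contact_force: [-8.9, -2.7, 22.8]
grip_width: 0.662
[ 0.54144354 -0.30283672  0.02256106] [-8.85595871 -2.69169753 22.84710721]
```

View pics/w23.png

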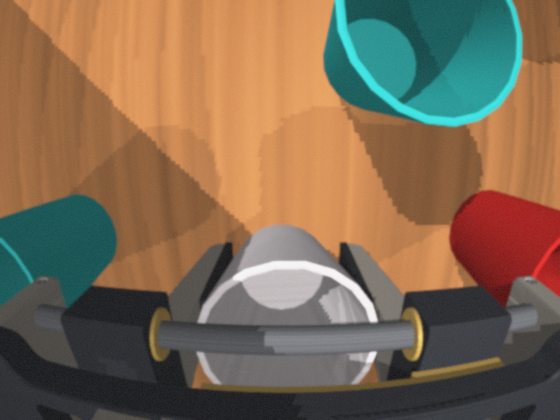

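View pics/s23.png

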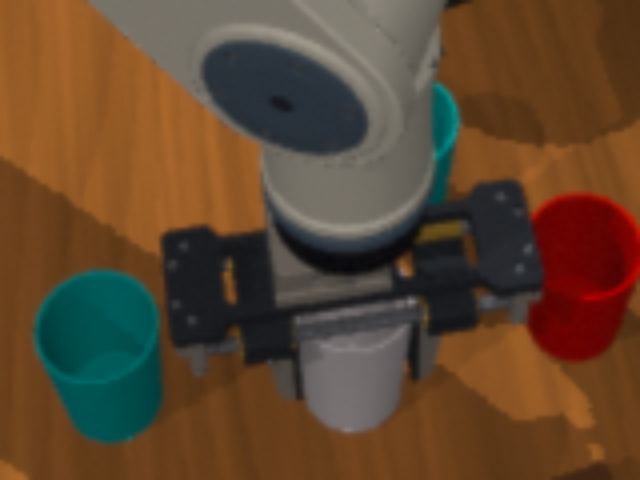

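```bash
python3 -m inch '[{"travel":[0,0,0.15],"twist":0,"claw":4.5},{"travel":[0,0,0],"twist":0,"claw":6.4},{"travel":[0,0,0],"twist":0,"claw":7.0},{"travel":[0,0,0],"twist":0,"claw":8.0},{"travel":[0,0,0],"twist":0,"claw":9.19}]'
python3 -m inch '[{"travel":[0,0,0],"twist":0,"claw":9.19},{"travel":[0,0,0],"twist":0,"claw":9.19}]'
python3 - <<'E'
from plant import *
import cv2
s=get_state();print(s['ee_pos'],s['contact_force'],s['grip_width'])
im,d=snapshot("wrist"); cv2.imwrite("pics/w24.png",im[:,:,::-1])
E
```

```text
time_s: 16.95
ee_pos: [0.5413, -0.3012, 0.0215]
ee_rot: [0.5, 0.5, -0.5, 0.5]
contact_force: [0.8, 1.0, 1.1]
grip_width: 0.915
time_s: 17.15
ee_pos: [0.5413, -0.3012, 0.0216]
ee_rot: [0.5, 0.5, -0.5, 0.5]
contact_force: [-0.0, -0.4, -0.1]
grip_width: 1.002
[ 0.54128384 -0.30115419  0.02160053] [-0.00517611 -0.38568557 -0.14000437] 1.0020769467103228
```

View pics/w24.png

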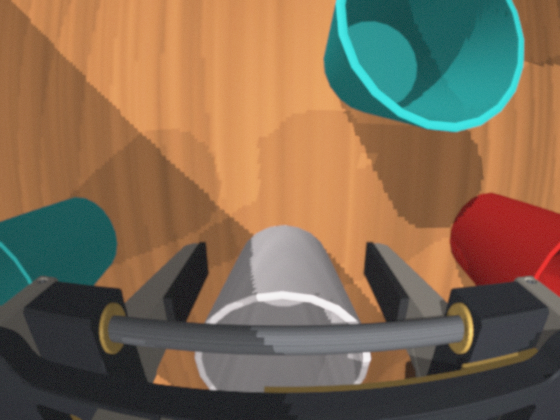

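```bash
python3 -m inch '[{"travel":[0,0,2],"twist":0,"claw":9.19},{"travel":[0,0,4],"twist":0,"claw":9.19},{"travel":[0,0,4.5],"twist":0,"claw":9.19},{"travel":[0,0,4.5],"twist":0,"claw":9.19},{"travel":[0,0,4.5],"twist":0,"claw":9.19}]'
python3 -m inch '[{"travel":[-1,0,3],"twist":0,"claw":0},{"travel":[-2,0,0],"twist":0,"claw":0},{"travel":[-2,0,0],"twist":0,"claw":0},{"travel":[0,0,0],"twist":0,"claw":0}]'
python3 - <<'E'
from plant import *
from h import *
for n in ["side","scene"]:
    p=camera_params(n); im,d=snapshot(n)
    np.savez(f"{n}25.npz",im=im,d=d,**{k:np.array(p[k]) for k in("fovy","cx","cy","extrinsics")})
    cv2.imwrite(f"pics/{n}25.png",im[:,:,::-1])
    z=load(n+"25");P=cloud(z)
    hsv=cv2.cvtColor(im,cv2.COLOR_RGB2HSV)
    m=(hsv[...,1]<70)&(np.hypot(P[...,0]-.54,P[...,1]+.31)<.06)&(P[...,2]>.01)&(P[...,2]<.1)
    Q=P[m]
    if len(Q)>30:
        print(n,m.sum(),"zmax",np.percentile(Q[:,2],97))
        for a,b in[(.01,.03),(.03,.055),(.055,.078),(.079,.09)]:
            q=Q[(Q[:,2]>a)&(Q[:,2]<b)]
            if len(q)>10: print(a,cv2.minEnclosingCircle(q[:,:2].astype(np.float32)))
    # lever region
    q=(np.abs(P[...,0]-.5)<.15)&(np.abs(P[...,1]-.31)<.1)&(P[...,2]>.06)&(P[...,2]<.12)&(im.max(-1)<55)
    c,l,s,ce=cv2.connectedComponentsWithStats(q.astype(np.uint8))
    for i in range(1,c):
        if s[i,4]>20: print("dark",s[i],ce[i],np.nanmedian(P[l==i],0).round(4))
E
```

```text
time_s: 17.7
ee_pos: [0.541, -0.3011, 0.2186]
ee_rot: [0.5, 0.5, -0.5, 0.5]
contact_force: [0.5, 0.2, -0.0]
grip_width: 1.001
time_s: 18.1
ee_pos: [0.4895, -0.3011, 0.2471]
ee_rot: [-0.5, -0.5, 0.5, -0.5]
contact_force: [0.6, 0.1, -0.1]
grip_width: 0.672
side 916 zmax 0.08647755819661476
0.01 ((0.5423780679702759, -0.3104049563407898), 0.02861337922513485)
0.03 ((0.5422465801239014, -0.309876412153244), 0.030506126582622528)
0.055 ((0.5415757298469543, -0.31054815649986267), 0.03197124972939491)
0.079 ((0.5416932106018066, -0.3092260956764221), 0.03360714763402939)
scene 349 zmax 0.08726135345053226
0.01 ((0.5654135942459106, -0.3073461651802063), 0.017156677320599556)
0.03 ((0.5427227020263672, -0.3090800344944), 0.03315099701285362)
0.055 ((0.5398858785629272, -0.3101736903190613), 0.036491893231868744)
0.079 ((0.5410979986190796, -0.3100211024284363), 0.03712338209152222)
```

View pics/side25.png

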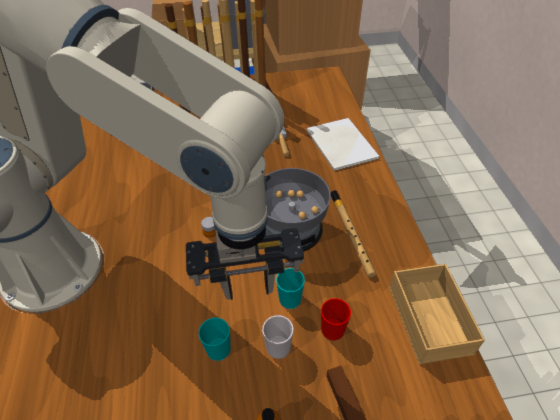

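View pics/scene25.png

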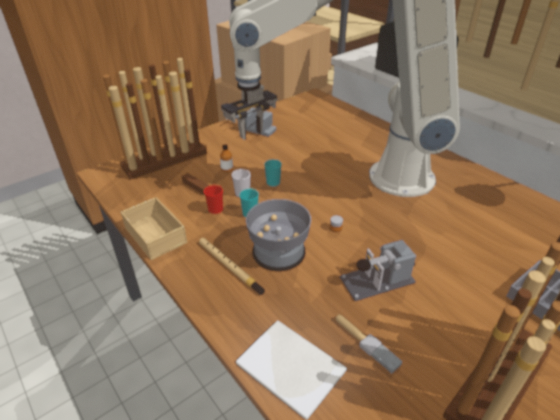

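```bash
python3 - <<'E'
from h import *
for n in ["side0","scene0","scene25"]:
    z=load(n);P=cloud(z);im=z['im']
    q=(np.abs(P[...,0]-.5)<.18)&(np.abs(P[...,1]-.31)<.12)&(P[...,2]>.07)&(P[...,2]<.115)
    dk=q&(im.max(-1)<75)
    c,l,s,ce=cv2.connectedComponentsWithStats(dk.astype(np.uint8))
    for i in range(1,c):
        if s[i,4]>15:
            Q=P[l==i]; print(n,"dark",s[i],ce[i].round(1),np.median(Q,0).round(4),cv2.minEnclosingCircle(Q[:,:2].astype(np.float32)))
            t=P[l==i]; u,v=ce[i]; print("  ray z=.091",plane(z,u,v,.091).round(4))
    # housing top
    h=(np.abs(P[...,0]-.45)<.2)&(np.abs(P[...,1]-.31)<.12)&(P[...,2]>.099)&(P[...,2]<.11)
    Q=P[h]; print("housing top",cv2.minAreaRect(Q[:,:2].astype(np.float32)))
    b=(np.abs(P[...,0]-.5)<.2)&(np.abs(P[...,1]-.31)<.15)&(P[...,2]>.006)&(P[...,2]<.014)&(im.max(-1)<130)&(im.max(-1).astype(int)-im.min(-1)<30)
    Q=P[b]; print("base",len(Q),cv2.minAreaRect(Q[:,:2].astype(np.float32)))
a=load("side0")['im'][125:195,180:280,::-1];b=load("scene25")['im'][230:300,330:430,::-1]
cv2.imwrite("pics/lev.png",np.hstack([cv2.resize(a,None,fx=4,fy=4,interpolation=2),cv2.resize(b,None,fx=4,fy=4,interpolation=2)]))
E
```

```text
side0 dark [207 138  14   9  53] [212.  141.5] [0.4398 0.3306 0.095 ] ((0.447933554649353, 0.3180571496486664), 0.025290122255682945)
  ray z=.091 [0.444  0.3314 0.091 ]
side0 dark [236 145  14  11 117] [242.9 149.8] [0.5319 0.2762 0.0907] ((0.5327599048614502, 0.282156378030777), 0.021512776613235474)
  ray z=.091 [0.5322 0.2766 0.091 ]
side0 dark [194 150  25  10 147] [204.3 153.9] [0.4156 0.2833 0.0864] ((0.4222351312637329, 0.29308944940567017), 0.0365857258439064)
  ray z=.091 [0.4182 0.2778 0.091 ]
housing top ((0.4474680721759796, 0.30942684412002563), (0.07621166110038757, 0.11229781061410904), 70.95849609375)
base 908 ((0.5538907051086426, 0.30784162878990173), (0.3429349362850189, 0.1590154767036438), 27.034326553344727)
scene0 dark [357 260  13  11 116] [363.  264.9] [0.5389 0.2862 0.0911] ((0.534334659576416, 0.2845928370952606), 0.01977700926363468)
  ray z=.091 [0.5382 0.2869 0.091 ]
housing top ((0.44910603761672974, 0.3120098412036896), (0.08511951565742493, 0.11469404399394989), 71.75782775878906)
base 1049 ((0.5674085021018982, 0.327090859413147), (0.30703213810920715, 0.186688631772995), 16.763551712036133)
scene25 dark [357 260  13  11 117] [363.1 264.8] [0.5381 0.2867 0.0909] ((0.5334528684616089, 0.28554099798202515), 0.019765781238675117)
  ray z=.091 [0.5378 0.2868 0.091 ]
housing top ((0.4477429986000061, 0.3117941617965698), (0.08297991752624512, 0.11378911137580872), 71.29598236083984)
base 1039 ((0.5684400796890259, 0.32824739813804626), (0.30095282196998596, 0.18637999892234802), 16.768896102905273)
```

View pics/lev.png

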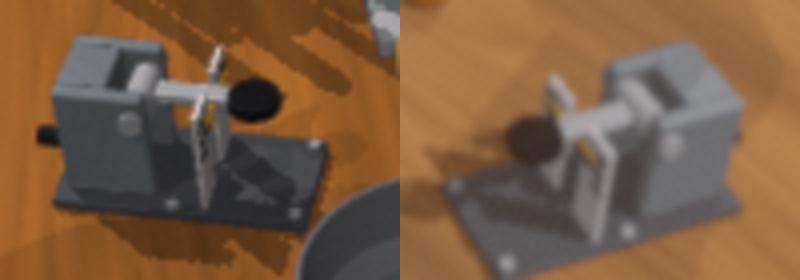

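```bash
python3 -m inch '[{"travel":[0.2,3,0],"twist":5.5,"claw":0},{"travel":[0.3,4.5,0],"twist":5.5,"claw":0},{"travel":[0.3,4.5,0],"twist":5.5,"claw":0},{"travel":[0.3,4.5,0],"twist":5.5,"claw":0},{"travel":[0.3,4.5,0],"twist":5.5,"claw":0}]'
python3 -m inch '[{"travel":[0.3,4.5,0],"twist":5.5,"claw":0},{"travel":[0.3,4.5,0],"twist":5.5,"claw":0},{"travel":[0.3,4.5,0],"twist":5.5,"claw":0},{"travel":[0.3,4.5,0],"twist":5.5,"claw":0},{"travel":[0.3,4.5,0],"twist":5.5,"claw":0}]'
python3 -m inch '[{"travel":[0.3,4.5,0],"twist":5.5,"claw":0},{"travel":[0.4,4.5,0],"twist":5.5,"claw":0},{"travel":[0.4,3.5,0],"twist":5,"claw":0},{"travel":[0.3,2.4,0],"twist":0,"claw":0},{"travel":[0,0,0],"twist":0,"claw":0}]'
python3 - <<'E'
from plant import *
from h import *
s=get_state();print(s['ee_pos'],s['ee_rot'],s['contact_force'],s['grip_width'])
p=camera_params("wrist");im,d=snapshot("wrist"); cv2.imwrite("pics/w26.png",im[:,:,::-1])
f=210/np.tan(np.radians(p["fovy"]/2));E=np.array(p["extrinsics"])
v,u=np.mgrid[0:420,0:560];ax=u-p["cx"];ay=v-p["cy"];r=np.hypot(ax,ay)+1e-9;t=r/f
C=np.stack([np.tan(t)*ax/r*d,np.tan(t)*ay/r*d,d],-1);P=C@E[:3,:3].T+E[:3,3]
m=(d>0)&(im.max(-1)<75)&(np.hypot(P[...,0]-.533,P[...,1]-.283)<.035)&(P[...,2]>.08)&(P[...,2]<.1)
Q=P[m];print(m.sum());print(cv2.minEnclosingCircle(Q[:,:2].astype(np.float32)),np.median(Q,0)) if len(Q) else 0
im,d=snapshot("scene"); cv2.imwrite("pics/sc26.png",cv2.resize(im[180:310,200:430,::-1],None,fx=3,fy=3,interpolation=2))
E
```

```text
time_s: 18.7
ee_pos: [0.5062, -0.0893, 0.2467]
ee_rot: [0.366, 0.605, -0.365, 0.605]
contact_force: [0.8, 0.1, 0.3]
grip_width: 0.152
time_s: 19.2
ee_pos: [0.5209, 0.1364, 0.2467]
ee_rot: [0.211, 0.675, -0.211, 0.675]
contact_force: [0.8, -0.7, -0.7]
grip_width: 0.005
time_s: 19.7
ee_pos: [0.5348, 0.2865, 0.2462]
ee_rot: [0.116, 0.698, -0.115, 0.698]
contact_force: [-0.4, -0.2, 0.3]
grip_width: 0.002
[0.53481737 0.28646214 0.24617744] [ 0.11592078  0.69760849 -0.11524439  0.69758405] [-0.41171475 -0.19461388  0.30644787] 0.001524724916182184
1243
((0.5309250950813293, 0.28446000814437866), 0.020664721727371216) [0.53116873 0.28446836 0.09137893]
```

View pics/w26.png

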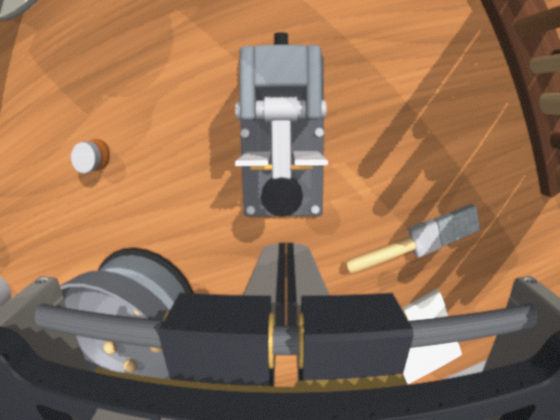

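View pics/sc26.png

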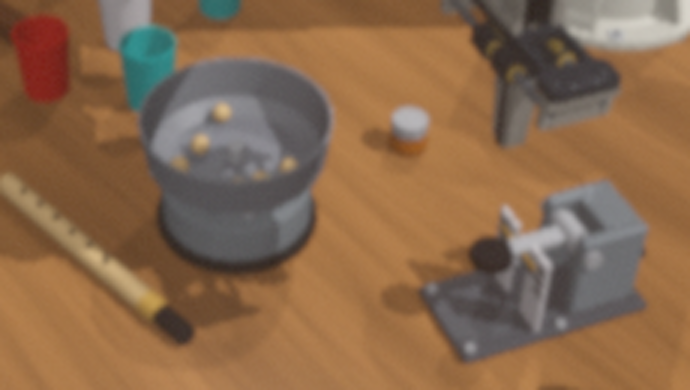

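```bash
python3 -m inch '[{"travel":[-0.3,-0.2,-4],"twist":0,"claw":0},{"travel":[0,0,-4],"twist":0,"claw":0},{"travel":[0,0,-3],"twist":0,"claw":0},{"travel":[0,0,-1.5],"twist":0,"claw":0},{"travel":[0,0,0],"twist":0,"claw":0}]'
python3 -m inch '[{"travel":[0,0,-0.5],"twist":0,"claw":0},{"travel":[0,0,-0.4],"twist":0,"claw":0},{"travel":[0,0,0],"twist":0,"claw":0}]'
```

```text
time_s: 20.3
ee_pos: [0.5304, 0.2793, 0.12]
ee_rot: [0.116, 0.698, -0.118, 0.696]
contact_force: [-0.5, -0.6, -0.6]
grip_width: 0.005
time_s: 20.6
ee_pos: [0.5318, 0.2809, 0.1135]
ee_rot: [0.117, 0.697, -0.116, 0.698]
contact_force: [-0.1, -0.7, -0.3]
grip_width: 0.006
```

```bash
python3 -m inch '[{"travel":[0,0.3,-0.2],"twist":0,"claw":0},{"travel":[0,0,-0.2],"twist":0,"claw":0},{"travel":[0,0,0],"twist":0,"claw":0}]'
python3 -m inch '[{"travel":[0,0,-0.2],"twist":0,"claw":0},{"travel":[0,0,0],"twist":0,"claw":0}]'
python3 -m inch '[{"travel":[0,0,-0.2],"twist":0,"claw":0},{"travel":[0,0,0],"twist":0,"claw":0}]'
```

```text
time_s: 20.9
ee_pos: [0.5312, 0.2839, 0.1087]
ee_rot: [0.117, 0.697, -0.117, 0.697]
contact_force: [-0.2, -0.3, -0.1]
grip_width: 0.006
time_s: 21.1
ee_pos: [0.5315, 0.2839, 0.1069]
ee_rot: [0.117, 0.697, -0.117, 0.698]
contact_force: [-0.8, 0.5, 3.4]
grip_width: 0.003
time_s: 21.3
ee_pos: [0.5315, 0.2839, 0.1049]
ee_rot: [0.117, 0.697, -0.117, 0.698]
contact_force: [-0.1, -0.3, 4.0]
grip_width: 0.003
```

```bash
python3 -m inch '[{"travel":[0,0,-0.3],"twist":0,"claw":0},{"travel":[0,0,-0.3],"twist":0,"claw":0},{"travel":[0,0,-0.3],"twist":0,"claw":0},{"travel":[0,0,-0.3],"twist":0,"claw":0},{"travel":[0,0,0],"twist":0,"claw":0}]'
python3 -m inch '[{"travel":[0,0,-0.2],"twist":0,"claw":0},{"travel":[0,0,0],"twist":0,"claw":0},{"travel":[0,0,0],"twist":0,"claw":0}]'
cat > lv.py <<'E'
import sys
from plant import *
from h import *
t=sys.argv[1]
F=[];
s=get_state();print(s['ee_pos'],s['contact_force'])
out=[]
for n,b in (("scene",(335,235,425,300)),("side",(185,125,275,190))):
    p=camera_params(n);im,d=snapshot(n);np.savez(f"{n}{t}.npz",im=im,d=d,**{k:np.array(p[k]) for k in("fovy","cx","cy","extrinsics")})
    out.append(cv2.resize(im[b[1]:b[3],b[0]:b[2],::-1],None,fx=8,fy=8,interpolation=cv2.INTER_CUBIC))
    cv2.imwrite(f"pics/{n}L{t}.png",out[-1])
im,d=snapshot("wrist");cv2.imwrite(f"pics/wristL{t}.png",cv2.resize(im[60:300,130:430,::-1],None,fx=2.5,fy=2.5,interpolation=cv2.INTER_CUBIC))
E
python3 lv.py 27
```

```text
time_s: 21.8
ee_pos: [0.5312, 0.284, 0.0925]
ee_rot: [0.117, 0.698, -0.117, 0.697]
contact_force: [-1.9, 0.5, 6.5]
grip_width: 0.005
time_s: 22.1
ee_pos: [0.531, 0.284, 0.0908]
ee_rot: [0.117, 0.698, -0.117, 0.697]
contact_force: [-2.5, 1.0, 7.1]
grip_width: 0.003
[0.53097402 0.28402054 0.09076258] [-2.45173567  0.9714629   7.05608495]
```

View pics/sceneL27.png

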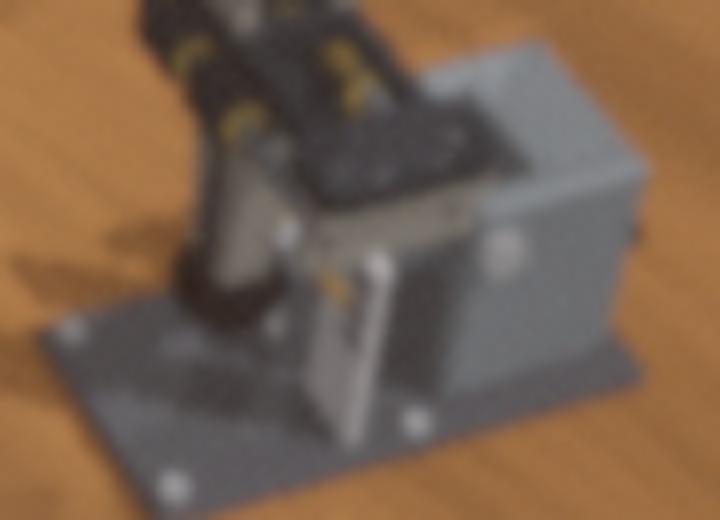

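View pics/wristL27.png

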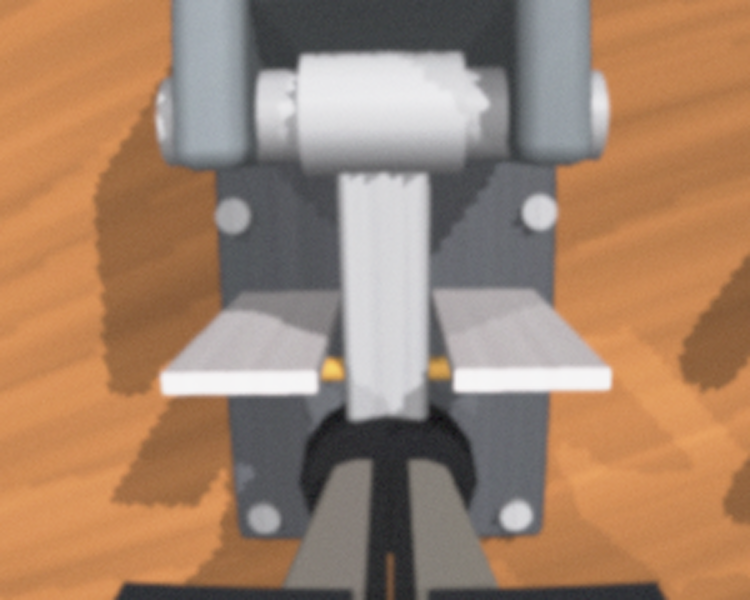

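View pics/sideL27.png

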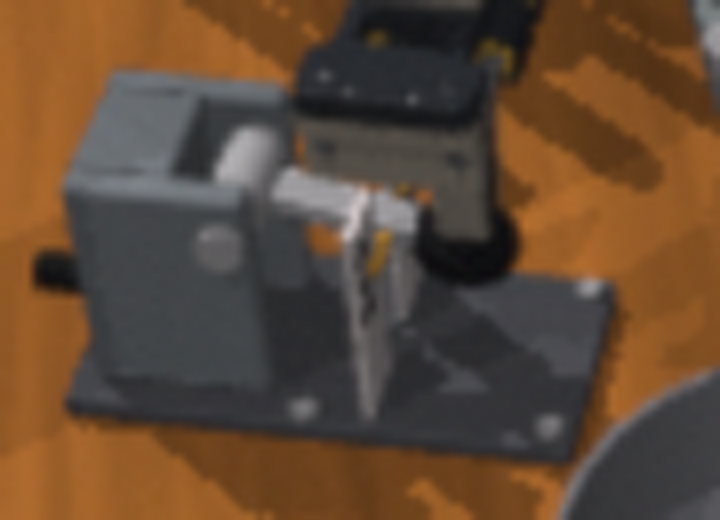

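```bash
cat > bar.py <<'E'
from plant import *
from h import *
from scipy.spatial.transform import Rotation as R
s=get_state();p=camera_params("wrist");im,d=snapshot("wrist")
f=210/np.tan(np.radians(p["fovy"]/2));E=np.array(p["extrinsics"])
v,u=np.mgrid[0:420,0:560];ax=u-p["cx"];ay=v-p["cy"];r=np.hypot(ax,ay)+1e-9;t=r/f
C=np.stack([np.tan(t)*ax/r*d,np.tan(t)*ay/r*d,d],-1);P=C@E[:3,:3].T+E[:3,3]
M=R.from_quat(s['ee_rot']).as_matrix(); ex=M[:,2].copy();ex[2]=0;ex/=np.linalg.norm(ex)  # lever +x
ey=np.cross([0,0,1],ex)
if ex[0]<0: ex=-ex;ey=-ey
o=np.array([.5315,.284,0]); X=(P-o)@ex;Y=(P-o)@ey
print("ex",ex.round(3),"tcp",np.round(s['ee_pos'],4),"F",np.round(s['contact_force'],1))
m=(d>0)&(abs(Y)<.006)&(X>-.062)&(X<-.027)&(P[...,2]>.04)
c=np.polyfit(X[m],P[...,2][m],1);res=P[...,2][m]-np.polyval(c,X[m])
print(m.sum(),"slope angle",np.arctan(-c[0]).round(4),"z at -45mm",np.polyval(c,-.045).round(4),"rms",res.std().round(4))
k=abs(res)<2*res.std();c=np.polyfit(X[m][k],P[...,2][m][k],1);print("robust",np.arctan(-c[0]).round(4))
# index plate tops for check of depth scale & pivot roller
q=(d>0)&(abs(abs(Y)-.028)<.012)&(X>-.045)&(X<-.025)&(P[...,2]>.085);print("plate top z",np.median(P[...,2][q]).round(4),"x",np.median(X[q]).round(4))
E
python3 bar.py
```

```text
ex [ 0.946 -0.326  0.   ] tcp [0.531  0.284  0.0908] F [-2.9  0.5  6.9]
2781 slope angle -1.27 z at -45mm 0.1057 rms 0.0358
robust -1.3024
plate top z 0.1792 x -0.0314
```

```bash
sed -i 's/(P\[...,2\]>.04)/(P[...,2]>.06)\&(P[...,2]<.105)/; s/(P\[...,2\]>.085)/(P[...,2]>.085)\&(P[...,2]<.11)/' bar.py; python3 bar.py
```

```text
ex [ 0.945 -0.326  0.   ] tcp [0.531  0.284  0.0908] F [-3.   1.4  6.2]
1480 slope angle 0.2306 z at -45mm 0.0814 rms 0.0006
robust 0.2313
plate top z 0.0978 x -0.0364
```

```bash
python3 -m inch '[{"travel":[0,0,-0.15],"twist":0,"claw":0},{"travel":[0,0,0],"twist":0,"claw":0},{"travel":[0,0,0],"twist":0,"claw":0},{"travel":[0,0,0],"twist":0,"claw":0}]'; python3 bar.py; python3 bar.py; python3 lv.py 28
python3 - <<'E'
import cv2,numpy as np
a=cv2.imread("pics/sideL28.png");cv2.imwrite("pics/side28z.png",cv2.resize(a[150:350,280:480],None,fx=3,fy=3,interpolation=2))
from h import *
z=load("scene28");cv2.imwrite("pics/bowl28.png",cv2.resize(z['im'][195:255,235:325,::-1],None,fx=7,fy=7,interpolation=2))
z=load("side28");cv2.imwrite("pics/side28full.png",z['im'][:,:,::-1])
E
```

```text
time_s: 22.75
ee_pos: [0.5309, 0.284, 0.0893]
ee_rot: [0.117, 0.698, -0.117, 0.697]
contact_force: [-3.1, 1.8, 6.9]
grip_width: 0.003
ex [ 0.945 -0.326  0.   ] tcp [0.5309 0.284  0.0893] F [-3.1  1.8  6.9]
1498 slope angle 0.2528 z at -45mm 0.0806 rms 0.0006
robust 0.2532
plate top z 0.0977 x -0.0364
ex [ 0.945 -0.326  0.   ] tcp [0.5309 0.2841 0.0893] F [-3.1  1.3  7.3]
1495 slope angle 0.2512 z at -45mm 0.0806 rms 0.0006
robust 0.2514
plate top z 0.0978 x -0.0364
[0.53086229 0.28405327 0.08933876] [-4.16012087  0.79662379  7.16178649]
```

View pics/side28z.png

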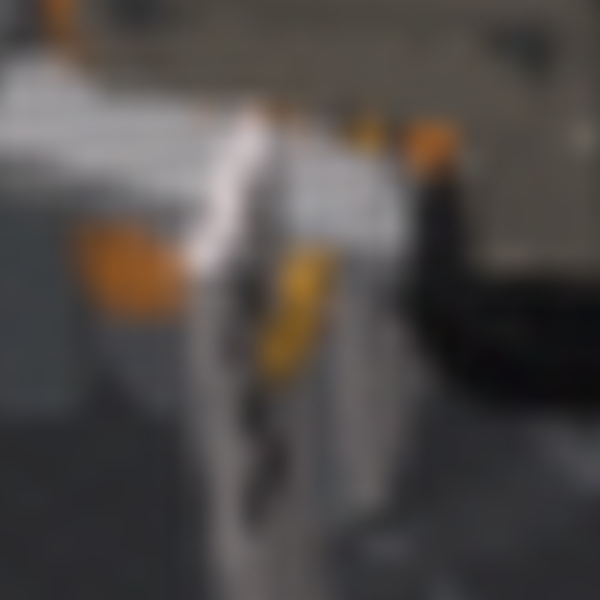

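View pics/bowl28.png

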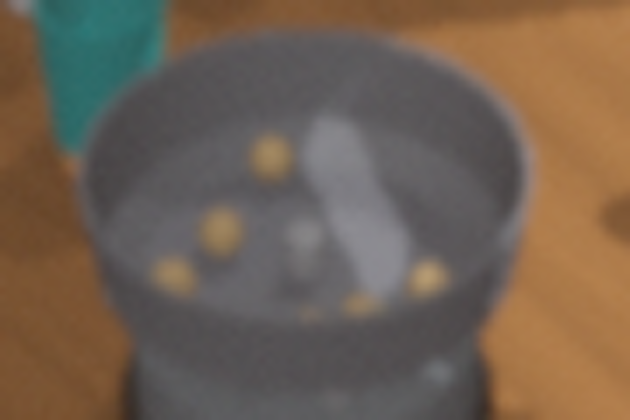

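View pics/side28full.png

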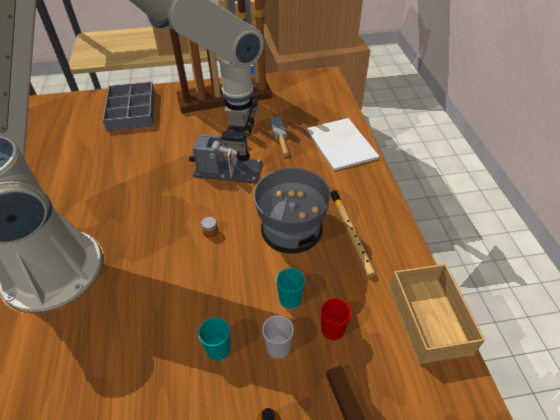

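```bash
python3 -m inch '[{"travel":[0,0,0],"twist":0,"claw":0},{"travel":[0,0,0],"twist":0,"claw":0},{"travel":[0,0,0],"twist":0,"claw":0}]'; python3 bar.py && python3 -c "
from plant import *
print(hand_in())"
```

```text
time_s: 23.3
ee_pos: [0.5309, 0.2841, 0.0893]
ee_rot: [0.117, 0.698, -0.117, 0.697]
contact_force: [-2.2, 1.2, 6.8]
grip_width: 0.006
ex [ 0.945 -0.326  0.   ] tcp [0.5309 0.2841 0.0893] F [-2.2  1.2  6.8]
1499 slope angle 0.2526 z at -45mm 0.0806 rms 0.0006
robust 0.2531
plate top z 0.0978 x -0.0364
the job is handed in; nothing more can be done
None
```

All six balls are in the polisher bowl, the empty cup is standing upright on the bench, and I handed the job in at about 23 s with the arm still holding the lever half-way. No verdict is reported.

**Pour:** The moves cannot tilt the tool, so I tipped the gripped cup against the bowl's rim. I turned it back upright against the inside of the rim and set it where it had stood.

**Last checks:**
- **Balls:** The last scene picture shows six balls in the bowl, and the wrist view showed the bottom of the cup bare.
- **Cup:** It stands at about (0.542, -0.310) with its rim 86 mm high, so it is level.
- **Lever:** The measured bar angle was 0.251–0.253 rad against the 0.25 wanted, with a push of about 7 N. It was only ever pressed downward in small steps and never neared the stop.
- **Other things:** The look-alike cups, jar, flute, brush, blank and oil bottle look unmoved in the pictures.

**Less certain:**
- The index lines are too blurred in the pictures to confirm the half-way mark by eye, so that rests on the measured angle and force.
- Turning the cup upright briefly pushed the cup on the bowl with about 37 N. The force was on the cup, not the gripper's body, but it is close to the 40 N limit.

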